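Lever open a filter cassette and take out its plate

ROBOT

A 6-joint arm with a two-finger parallel gripper is mounted at the origin on a cart in front of the work surface, level with it; the furniture and walls round the work are solid. World frame = base frame: x ahead of the robot, y to its left, z up, the work surface at z = 0. Lengths are in m, angles in rad, forces in N, time in s.
With the tool pointing down it reaches from about 0.3 to 0.775 m from the base axis. Payload 14.6 kg.
Tool frame: the origin (TCP) lies between the finger pads; the fingertips stand 19 mm ahead of it and the grasp point (between the pads) is the TCP (ctrl.finger_overhang is the distance from the TCP to the fingertips, in m); z points along the fingers, y is the direction in which the jaws open and shut (so a half turn about z gives the same grasp; the last joint's range is limited). The gripper opens to 94 mm and grips with 3 to 60 N. Pads are 16 mm wide; open, the fingers measure 119 mm over their backs; the gripper's body (75 mm by 177 mm) begins 78 mm behind the grasp point.
Start: joints at [-1.27, 0.3, 1.521, -0, 1.321, -0.067], TCP at [0.198, -0.513, 0.196] pointing down, gripper open.
Joint ranges: [-3.03, 3.03], [-0.79, 2.21], [0.23, 2.52], [-1.04, 4.18], [0, 3.07], [-2.55, 2.55]. Speed limits (rad/s): [2.22, 2.22, 2.57, 3.14, 3.14, 3.14].

INTERFACE

Orientations are given as [roll, pitch, yaw] about the fixed x, y, z axes, in that order (R = Rz(yaw) Ry(pitch) Rx(roll)).
In Python, from station import ctrl gives the robot as it stands.
- The arm moves only by the tool send_rows, never from a script. Its argument "series" is a list of rows, each a list of 7 numbers: the turn, a rotation vector about the tool's x, y, z in degrees, then the shift along the tool's x, y, z in m, then the gripper's target within -1 to 1 (fully open at 1, half-way at 0, shut at -1). A call has 1 to 8 rows; each row is the pose to reach, as a shift and turn from the pose commanded when the call began, along the tool's axes at that moment; what a row does not reach only later rows make up. A row lasts 1/10 s, in which the tool goes at most 50 mm and 8.59 degrees, less where a joint would pass 70% of its speed; a pose out of reach is approached as far as the arm can. A call with a gripper value outside its range is refused whole. The fingers move at their own pace and stop on an object; "force" is the grip in N (left out, the last holds). Time passes only in rows, so rows that repeat a pose let the fingers close. It gives the time, the measured TCP pose, the force and the opening at its end, in the units of the state.
- ctrl.get_obs(): the state, without advancing time (a new reading comes with each control period).
- ctrl.camera(name): name is "scene" or "top" or "wrist"; returns a dict with "pixels" (400x640x3 uint8, red, green, blue), "z_map" (400x640 float32, m along the optical axis (not along the pixel's ray), 0 where there is no reading), "fov_y" (degrees; the focal length in pixels is half the picture's height over the tangent of half this angle, whatever the lens; pixels are square), "cx", "cy" (the principal point, pixels), "R" (3x3) and "t" (3): a world point X has camera coordinates R X + t. Camera axes: x right, y down, z forward; pixel columns grow to the right and rows downward; lengths in m; the calibration is good to about 2 mm. A picture is of the moment at which its call begins.
- ctrl.hand_in(): hands the job in, once; it reports no verdict.
The state is a dict: "time_s": time; "qpos": joint angles; "joint_vel": joint speeds; "tau": joint torques, N m; "ee_pos": TCP position; "eef_rot": TCP orientation; "force": force on the tool from outside, world axes, zero at the start; "moment": the same for the moment, N m; "grip_width": finger opening in m.
Only numpy, scipy, OpenCV 4.12 (cv2) and the standard library are available. Lean on these libraries where they do the work, as an engineer would, in place of code of your own. Each camera call takes 0.05 s, during which the arm holds its last target.

TASK

Get the filter plate out of the grey filter cassette: lever its flush cover up with the blade of the screwdriver, through the notch in the cassette's front wall (not with the fingers), swing the cover right back until it stands upright or beyond, and lay the screwdriver down on the bench by itself. Then lift the filter plate straight up off its two dowels, keeping it level, and lay it flat in the shallow grey tray, leaving the cover open and the other things on the bench where they are.

Things in the scene. Friction and masses are not known exactly. Their poses are not given: they have to be found in the camera images.
- case: the filter cassette, a fixed grey box 130 (x) x 120 (y) x 56 (z) mm, walls and floor 6 mm. Origin: centre of its underside, on the bench (z = 0). Its own -x side is the front, with the pry notch, and looks to the robot's left, give or take 15 degrees; the cover's hinge is along its own +x side. Two upright 8 mm dowels inside, tops 28 mm above the bench, at own x = -39 and +29 mm, y = 0
- cover (a joint): angle of the cassette's cover in rad: 0 closed (flush with the rim), grows as it opens, 1.57 upright, stop at 2.0. The cover is a plain aluminium plate 117 x 104 x 5 mm, no handle. Its hinge is stiff (0.2 N m of friction, about 2 N at the edge): it stays at any angle where it is left
- cover_hinge (a point): middle of the cover's hinge axis: case x = +62 mm, 58 mm above the bench; the axis runs along the case's y. The closed cover's underside lies 7 mm below the axis and reaches 119 mm from it towards the front
- cover_edge (a point): middle of the cover's free edge, halfway through its thickness; it moves with the cover
- pry_notch (a point): middle of the pry opening, on the outer face of the front wall, 44 mm above the bench. The notch is cut 26 mm wide through the 6 mm wall, from 37 mm height up to the rim; the closed cover's underside at 51 mm forms the top of the opening, so 14 mm of height is free for a blade
- screwdriver: flat screwdriver with a black handle, 177 mm long, 70 g, lying on the bench. Origin: middle of its length, at its underside (bench height). The handle is 20 wide, 25 high, from own y = +4 to +88 mm; the shaft, 4 wide and 5 high, runs along own -y, its axis 12.5 mm above the underside, to the blade's end at y = -88 mm
- filter_plate: steel plate 92 (x) x 56 (y) x 6 (z) mm, about 200 g, in the cassette under the cover, its axes along the case's. Origin: centre of its underside, at first 10 mm above the bench. Two 9.5 mm holes at own x = -34 and +34 mm sit on the dowels, which stand 12 mm above its top. In the middle an upright grip rib, 34 long (x), 12 wide (y), its top 37 mm above the underside
- tray: shallow open grey tray, fixed, 120 (x) x 150 (y) x 16 (z) mm outside, walls and floor 4 mm. Origin: centre of its underside
- timer: bystander: white bench timer with two round buttons, 52x66x24. Origin: centre of its underside (sizes in mm)
- tape_1: bystander: roll of tape, 104 across, 25 high. Origin: centre of its underside (sizes in mm)
- pipette_bulb: bystander: rubber suction bulb, 48x80x48. Origin: centre of its underside (sizes in mm)
- petri_dish: bystander: small glass dish, 60 across, 12 high. Origin: centre of its underside (sizes in mm)
- cuvette_box: bystander: shut black case, 87x84x41. Origin: centre of its underside (sizes in mm)
- calculator: bystander: pocket calculator, 125x66x14. Origin: centre of its underside (sizes in mm)
- reagent_amber_a: bystander: amber dropper bottle, 52 across, 132 high. Origin: centre of its underside (sizes in mm)
- beaker_250: bystander: glass beaker, 69 across, 92 high. Origin: centre of its underside (sizes in mm)

How it is judged:
By the outcome, as a careful person would: the job done as asked, in the order asked, and still so for the second after the job is handed in, with the robot touching nothing.
It also fails if it takes over 67 s, if anything falls off the work surface, if the arm or the gripper's body presses on something with over 40 N, if the wrist force passes 120 N, or if a joint passes its speed limit or range.

## Working session

There is one attempt and no reset: what is moved stays moved. The work goes in short steps, Python scripts to look and compute and a tool call to move; the robot and the scene stay as the last step left them, time stands still between calls to the robot, and variables do not carry over. Pictures are saved under pics/ and viewed, and the job is handed in when it is done.

Besides the shell and the picture viewer there is one more tool, called after "Emit:" as name(argument=value, ...), one argument or row to a line, values as JSON. send_rows: Moves the arm, as the interface text tells. Its arguments: {"type":"object","properties":{"series":{"type":"array"},"force":{"type":"number"}},"required":["series"]}

```bash
ls; mkdir -p pics; python3 - <<'E'
from station import ctrl
import cv2,numpy as np
o=ctrl.get_obs();print(o)
for n in ["scene","top","wrist"]:
    c=ctrl.camera(n);np.savez(f"pics/{n}0.npz",**c)
    cv2.imwrite(f"pics/{n}0.png",c["pixels"][:,:,::-1])
    print(n,c["fov_y"],c["cx"],c["cy"],c["R"].round(3).tolist(),c["t"])
E
```

```text
pics
{'time_s': 0.0, 'qpos': array([-1.26958799e+00,  3.00467096e-01,  1.52159051e+00, -2.14437834e-05,
        1.32070475e+00, -6.66073427e-02]), 'joint_vel': array([-0.00038865, -0.00091617, -0.00168908,  0.00028363,  0.00096905,
       -0.00045425]), 'tau': array([-8.55256494e-04, -5.31812525e+01, -3.52735126e+01,  7.08008185e-02,
        2.44121393e-02, -9.45766601e-05]), 'ee_pos': array([ 0.19767271, -0.51294981,  0.19518455]), 'eef_rot': array([-3.14042416e+00, -5.71290631e-05,  3.67820968e-01]), 'force': array([-0.44525584, -0.1889853 ,  0.18581416]), 'moment': array([-0.01702355, -0.01342682, -0.02064268]), 'grip_width': 0.09404797799807815}
scene 54.74490051064821 319.8621244721599 196.6250502991873 [[0.689, -0.725, 0.01], [-0.438, -0.427, -0.791], [0.578, 0.54, -0.612]] [-0.29846963  0.28846463  1.13708892]
top 44.881412138356964 322.0622190797288 195.01919470663654 [[-0.023, -1.0, -0.016], [-0.995, 0.024, -0.098], [0.098, 0.014, -0.995]] [0.06313493 0.47959434 1.57293161]
wrist 59.49121085468961 315.3370599937389 199.73279449631477 [[0.36, -0.933, 0.0], [-0.903, -0.349, 0.249], [-0.232, -0.09, -0.968]] [-0.54972056 -0.02491423  0.38901219]
```

View pics/scene0.png

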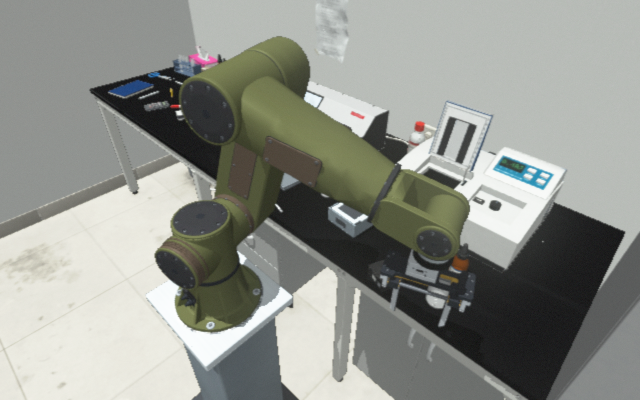

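View pics/top0.png

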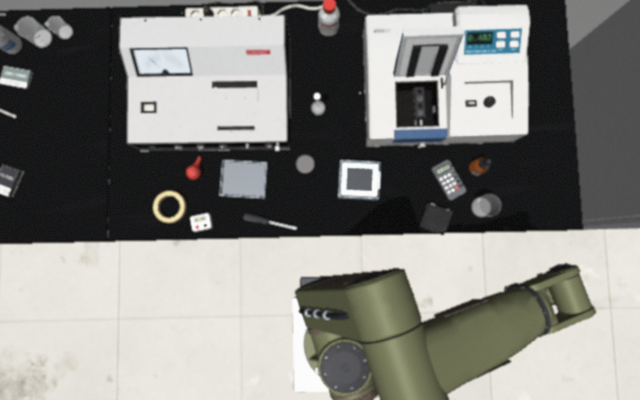

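View pics/wrist0.png

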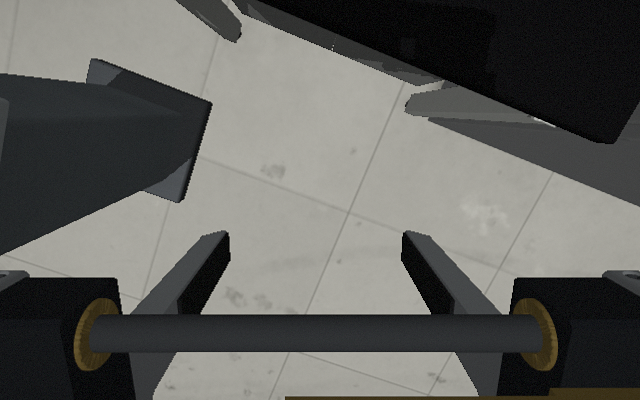

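```bash
cat > h.py <<'E'
import numpy as np,cv2
def f(c): return 200/np.tan(np.radians(float(c["fov_y"])/2))
def world(c,u,v,z=None):
    # u,v arrays ; uses depth map if z None else plane
    u=np.asarray(u,float);v=np.asarray(v,float);F=f(c)
    d=np.stack([(u-c["cx"])/F,(v-c["cy"])/F,np.ones_like(u)],-1)
    R=c["R"];o=-R.T@c["t"];dw=d@R
    if z is None:
        s=c["z_map"][np.round(v).astype(int),np.round(u).astype(int)][...,None]
    else: s=((z-o[2])/dw[...,2])[...,None]
    return o+s*dw
def cloud(c):
    v,u=np.mgrid[0:400,0:640]; return world(c,u,v)
def proj(c,X):
    p=np.asarray(X)@c["R"].T+c["t"];F=f(c)
    return np.stack([c["cx"]+F*p[...,0]/p[...,2],c["cy"]+F*p[...,1]/p[...,2]],-1)
def load(n): return dict(np.load(f"pics/{n}.npz"))
E
python3 - <<'E'
from h import *
c=load("top0");P=cloud(c)
im=c["pixels"][130:245,140:520,::-1]
cv2.imwrite("pics/topz.png",cv2.resize(im,None,fx=2.1,fy=2.1*1,interpolation=cv2.INTER_CUBIC))
h=P[130:245,140:520,2];h=np.clip(h,-0.02,0.1)
cv2.imwrite("pics/toph.png",cv2.resize(((h+.02)/.12*255).astype(np.uint8),None,fx=2.1,fy=2.1,interpolation=cv2.INTER_NEAREST))
for u,v in [(243,180),(225,180),(360,180),(342,180),(362,163),(340,150),(305,163),(270,220),(283,222),(100+0,200)]:
    print(u,v,P[v,u].round(3))
E
```

```text
243 180 [0.54  0.316 0.006]
225 180 [0.542 0.377 0.003]
360 180 [ 0.524 -0.072  0.056]
342 180 [ 0.525 -0.014  0.053]
362 163 [ 0.579 -0.081  0.056]
340 150 [ 0.635 -0.012 -0.003]
305 163 [0.592 0.107 0.006]
270 220 [0.404 0.227 0.004]
283 222 [ 0.396  0.185 -0.006]
100 200 [ 0.485  0.803 -0.005]
```

View pics/topz.png

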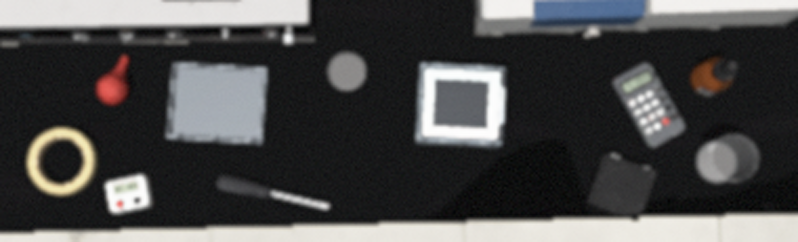

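View pics/toph.png

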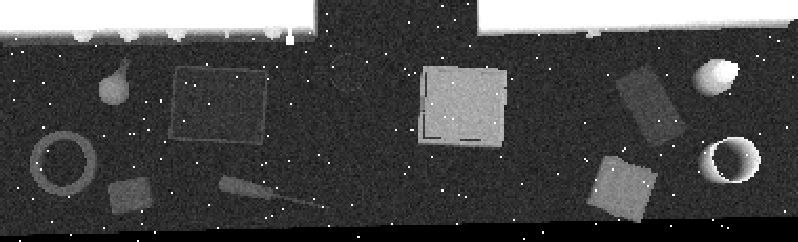

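```bash
cat >> h.py <<'E'
from scipy.spatial.transform import Rotation as Ro
def Rtool(o): return Ro.from_euler('xyz',o["eef_rot"]).as_matrix()
def rel(o,p,ypr_yaw_deg=None,Rt=None):
    """shift & rotvec(deg) in tool frame from state o to world pos p and yaw (tool down)"""
    R0=Rtool(o)
    if Rt is None: Rt=Ro.from_euler('xyz',[np.pi,0,np.radians(ypr_yaw_deg)]).as_matrix()
    s=R0.T@(np.asarray(p)-o["ee_pos"]); r=Ro.from_matrix(R0.T@Rt).as_rotvec(degrees=True)
    return r.round(2),s.round(4)
E
python3 - <<'E'
from h import *
from station import ctrl
o=ctrl.get_obs();R0=Rtool(o)
w=load("wrist0");cp=-w["R"].T@w["t"]
print("cam in tool",R0.T@(cp-o["ee_pos"]),"axes(cols)",(R0.T@w["R"].T).round(3))
c=load("top0")
print("sd handle end",world(c,244,217,.0125),"tip",world(c,296,228.6,.0125))
# case contour by height
P=cloud(c);m=((P[...,2]>.03)&(P[...,0]>.44)&(P[...,0]<.61)&(abs(P[...,1]+.07)<.1)).astype(np.uint8)
m=cv2.morphologyEx(m,cv2.MORPH_CLOSE,np.ones((5,5)))
cn=max(cv2.findContours(m,0,2)[0],key=cv2.contourArea)
b=cv2.boxPoints(cv2.minAreaRect(cn));print(b);print(world(c,b[:,0],b[:,1],.056))
g=c["pixels"].astype(int);m=((g.min(-1)>70)).astype(np.uint8);m[:, :215]=0;m[:,275:]=0;m[:150]=0;m[205:]=0
cn=max(cv2.findContours(m,0,2)[0],key=cv2.contourArea)
b=cv2.boxPoints(cv2.minAreaRect(cn));print("tray",b);X=world(c,b[:,0],b[:,1],.016);print(X,X.mean(0))
E
```

```text
cam in tool [ 0.07318406 -0.00043267 -0.18783294] axes(cols) [[ 0.001 -0.968 -0.249]
 [ 1.     0.     0.001]
 [-0.001 -0.249  0.968]]
sd handle end [0.41515984 0.31244626 0.0125    ] tip [0.37278265 0.14058526 0.0125    ]
[[338.3566  197.86784]
 [340.2419  160.1621 ]
 [380.84042 162.19203]
 [378.9551  199.89778]]
[[ 0.46727428 -0.00096342  0.056     ]
 [ 0.59024882 -0.0102941   0.056     ]
 [ 0.58022909 -0.14183179  0.056     ]
 [ 0.45754558 -0.13151988  0.056     ]]
tray [[218.1655  196.18622]
 [220.39655 158.25864]
 [267.46896 161.02759]
 [265.2379  198.95517]]
[[0.48623096 0.39746479 0.016     ]
 [0.61375475 0.38975843 0.016     ]
 [0.6003505  0.23187967 0.016     ]
 [0.47319959 0.24077705 0.016     ]] [0.54338395 0.31496999 0.016     ]
```

```bash
python3 - <<'E'
from h import *
from station import ctrl
o=ctrl.get_obs()
a0,a1=np.radians(-68.9),np.radians(19.7)
n=16
for k in range(1,n+1):
    t=k/n;a=a0+(a1-a0)*t;r=.55+(.446-.55)*t
    z=min(.31,.195+.02*k);psi=21.07+(80-21.07)*t
    if k==9:
        t8=.5;a8=a0+(a1-a0)*t8;r8=.498;o={"ee_pos":np.array([r8*np.cos(a8),r8*np.sin(a8),.31]),"eef_rot":[np.pi,0,np.radians(21.07+(80-21.07)*t8)]}
    rr,s=rel(o,[r*np.cos(a),r*np.sin(a),z],psi);print(k,rr.round(1).tolist(),s.round(3).tolist())
E
```

```text
1 [-0.0, -0.0, -3.7] [0.053, -0.009, -0.02]
2 [-0.0, -0.0, -7.4] [0.103, -0.023, -0.04]
3 [-0.0, -0.0, -11.0] [0.152, -0.042, -0.06]
4 [-0.0, -0.0, -14.7] [0.198, -0.065, -0.08]
5 [-0.0, -0.0, -18.4] [0.241, -0.092, -0.1]
6 [-0.0, -0.0, -22.1] [0.28, -0.123, -0.114]
7 [-0.0, -0.0, -25.8] [0.316, -0.157, -0.114]
8 [-0.0, -0.0, -29.5] [0.348, -0.194, -0.114]
9 [0.0, 0.0, -3.7] [0.044, -0.021, -0.0]
10 [0.0, 0.0, -7.4] [0.084, -0.045, -0.0]
11 [0.0, 0.0, -11.0] [0.122, -0.073, -0.0]
12 [0.0, 0.0, -14.7] [0.156, -0.104, -0.0]
13 [-0.0, 0.0, -18.4] [0.187, -0.138, -0.0]
14 [0.0, 0.0, -22.1] [0.214, -0.175, -0.0]
15 [0.0, 0.0, -25.8] [0.237, -0.213, -0.0]
16 [0.0, 0.0, -29.5] [0.255, -0.253, -0.0]
```

Emit:
send_rows(
  series=[
    [0,0,-3.7,0.045,-0.008,-0.018,1],
    [0,0,-7.4,0.09,-0.02,-0.036,1],
    [0,0,-11,0.135,-0.036,-0.054,1],
    [0,0,-14.7,0.18,-0.056,-0.07,1],
    [0,0,-18.4,0.223,-0.08,-0.085,1],
    [0,0,-22,0.265,-0.11,-0.1,1],
    [0,0,-25.8,0.308,-0.148,-0.114,1],
    [0,0,-29.5,0.348,-0.18,-0.114,1],
  ],
)

```text
time_s: 0.95
ee_pos: [0.4497, -0.2339, 0.3099]
eef_rot: [3.14, -0.0, 0.885]
force: [0.5, -0.6, -0.2]
grip_width: 0.0942
```

Emit:
send_rows(
  series=[
    [0,0,-3.7,0.04,-0.021,0,1],
    [0,0,-7.4,0.08,-0.045,0,1],
    [0,0,-11,0.12,-0.073,0,1],
    [0,0,-14.7,0.156,-0.104,0,1],
    [0,0,-18.4,0.187,-0.138,0,1],
    [0,0,-22,0.214,-0.175,0,1],
    [0,0,-25.8,0.237,-0.213,0,1],
    [0,0,-29.5,0.255,-0.253,0,1],
  ],
)

```text
time_s: 1.75
ee_pos: [0.4146, 0.1237, 0.3084]
eef_rot: [-3.141, 0.0, 1.4]
force: [0.6, -0.0, -0.4]
grip_width: 0.0941
```

```bash
cat >> h.py <<'E'
def snap(n,tag):
    from station import ctrl
    c=ctrl.camera(n);np.savez(f"pics/{n}{tag}.npz",**c)
    cv2.imwrite(f"pics/{n}{tag}.png",c["pixels"][:,:,::-1]);return c
def st():
    from station import ctrl
    o=ctrl.get_obs();print("t",round(o["time_s"],2),"p",o["ee_pos"].round(4),"rpy",np.degrees(o["eef_rot"]).round(2),"F",o["force"].round(2),"M",o["moment"].round(2),"g",round(o["grip_width"],4),"q",o["qpos"].round(2));return o
E
python3 - <<'E'
from h import *
st();snap("wrist",1)
E
```

```text
t 1.75 p [0.4146 0.1237 0.3084] rpy [-1.7997e+02  1.0000e-02  8.0240e+01] F [ 0.61 -0.02 -0.45] M [ 0.01 -0.11 -0.02] g 0.0941 q [ 0.21 -0.03  1.64  0.    1.54  0.38]
```

View pics/wrist1.png

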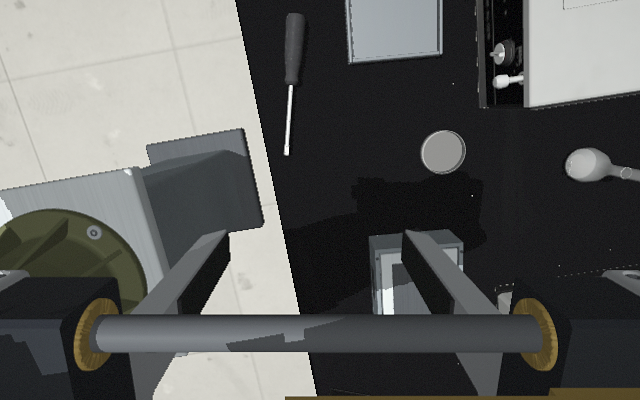

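```bash
python3 - <<'E'
from h import *
c=load("wrist1");g=c["pixels"].astype(int)
roi=np.zeros(g.shape[:2],bool);roi[0:165,272:318]=1
sh=roi&(g.min(-1)>110); v,u=np.nonzero(sh);print("shaft",len(v),v.min(),v.max(),u.min(),u.max())
S=world(c,u,v,.015)
mean=S.mean(0);d=np.linalg.svd(S-mean,full_matrices=False)[2][0];
if d[1]>0:d=-d
tip=mean+d*((S-mean)@d).max();print("dir",d,"yaw",np.degrees(np.arctan2(d[1],d[0])),"tip",tip,"len",np.ptp((S-mean)@d))
h=roi&(g.max(-1)>32)&~sh;h[90:]=0
n,l,stt,_=cv2.connectedComponentsWithStats(h.astype(np.uint8));i=1+stt[1:,4].argmax();v,u=np.nonzero(l==i)
print("handle",stt[i],g[40,280:312].mean(-1).round())
H=world(c,u,v,.0125);a=(H-tip)@(-d);nrm=np.array([-d[1],d[0],0]);print("along",a.min(),a.max(),"lat",np.percentile((H-tip)@nrm,[2,50,98]))
for lo in range(60,190,15):
    k=(a>lo/1e3)&(a<lo/1e3+.015)
    if k.sum():q=((H-tip)@nrm)[k];print(lo,q.min().round(4),q.max().round(4))
mid=tip-d*.0885;print("mid",mid,"neck(4)",tip-d*.0925,"grip20",tip-d*.1085)
E
```

```text
shaft 297 85 155 284 292
dir [-2.57232968e-01 -9.66349419e-01  8.59831283e-20] yaw -104.90593938255992 tip [0.377301   0.14236693 0.015     ] len 0.09215332680910096
handle [ 281   12   24   73 1222] [25. 25. 30. 26. 35. 52. 68. 72. 74. 76. 78. 83. 85. 82. 80. 74. 73. 66.
 61. 59. 53. 49. 42. 31. 16. 15. 12. 21. 26. 27. 28. 23.]
along 0.09271374989367029 0.17944337584475717 lat [-0.01172621 -0.00060755  0.01058011]
90 -0.0129 0.0081
105 -0.0106 0.0092
120 -0.0116 0.0108
135 -0.0125 0.0109
150 -0.0124 0.0119
165 -0.0128 0.0116
mid [0.40006612 0.22788885 0.015     ] neck(4) [0.40109505 0.23175425 0.015     ] grip20 [0.40521078 0.24721584 0.015     ]
```

Emit:
send_rows(
  series=[
    [0,0,2,0.03,-0.01,0.03,1],
    [0,0,4,0.06,-0.02,0.06,1],
    [0,0,5,0.09,-0.03,0.09,1],
    [0,0,5,0.104,-0.037,0.13,1],
    [0,0,5,0.104,-0.037,0.17,1],
    [0,0,5,0.104,-0.037,0.21,1],
    [0,0,5,0.104,-0.037,0.21,1],
    [0,0,5,0.104,-0.037,0.21,1],
  ],
)

```text
time_s: 2.6
ee_pos: [0.3972, 0.2309, 0.0996]
eef_rot: [-3.141, 0.0, 1.31]
force: [0.7, 0.1, 0.6]
grip_width: 0.0939
```

```bash
python3 - <<'E'
from h import *
o=st();snap("wrist",2);print(rel(o,[.4052,.2472,.0215],75.1))
E
```

```text
t 2.6 p [0.3972 0.2309 0.0996] rpy [-1.7998e+02  1.0000e-02  7.5060e+01] F [0.65 0.12 0.55] M [ 0.01 -0.09 -0.02] g 0.0939 q [ 0.45  0.21  1.88 -0.    1.06  0.71]
(array([-0.02,  0.01, -0.04]), array([0.0178, 0.0036, 0.0781]))
```

View pics/wrist2.png

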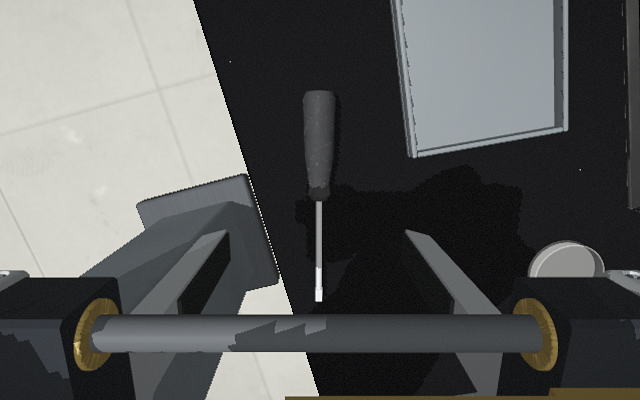

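```bash
python3 - <<'E'
from h import *
c=load("wrist2");g=c["pixels"].astype(int)
roi=np.zeros(g.shape[:2],bool);roi[202:303,310:330]=1
sh=roi&(g.min(-1)>110); v,u=np.nonzero(sh);print("shaft",len(v),v.min(),v.max(),u.min(),u.max())
S=world(c,u,v,.015);mean=S.mean(0);d=np.linalg.svd(S-mean,full_matrices=False)[2][0]
if d[1]>0:d=-d
tip=mean+d*((S-mean)@d).max();print("yaw",np.degrees(np.arctan2(d[1],d[0])),"tip",tip)
for (x,y) in [(319,92),(319,200)]: print(world(c,x,y,.02), np.linalg.norm(world(c,x,y,.02)-tip))
print("grip20",tip-d*.1085)
E
```

```text
shaft 618 202 301 315 322
yaw -104.92066407020108 tip [0.37776723 0.14470174 0.015     ]
[0.42247778 0.31245567 0.02      ] 0.17368193390323336
[0.40171094 0.2335535  0.02      ] 0.09215712980505802
grip20 [0.40570395 0.24954347 0.015     ]
```

Emit:
send_rows(
  series=[
    [0,0,0,0.0205,0.0035,0.02,1],
    [0,0,0,0.0205,0.0035,0.04,1],
    [0,0,0,0.0205,0.0035,0.06,1],
    [0,0,0,0.0205,0.0035,0.07,1],
    [0,0,0,0.0205,0.0035,0.076,1],
    [0,0,0,0.0205,0.0035,0.076,0.4],
  ],
  force=20,
)

```text
time_s: 3.25
ee_pos: [0.406, 0.2499, 0.0233]
eef_rot: [3.141, -0.001, 1.31]
force: [-0.6, -0.7, 0.2]
grip_width: 0.0891
```

Emit:
send_rows(
  series=[
    [0,0,0,0,0,0,0],
    [0,0,0,0,0,0,-0.4],
    [0,0,0,0,0,0,-0.7],
    [0,0,0,0,0,0,-1],
    [0,0,0,0,0,0,-1],
    [0,0,0,0,0,0,-1],
    [0,0,0,0,0,0,-1],
    [0,0,0,0,0,0,-1],
  ],
  force=20,
)

```text
time_s: 4.05
ee_pos: [0.4056, 0.2498, 0.0227]
eef_rot: [-3.142, 0.0, 1.31]
force: [-0.1, -0.9, 0.1]
grip_width: 0.0252
```

Emit:
send_rows(
  series=[
    [0,0,0,0,0,0,-1],
    [0,0,0,0,0,0,-1],
    [0,0,0,0,0,0,-1],
    [0,0,0,0,0,0,-1],
  ],
  force=55,
)

```text
time_s: 4.45
ee_pos: [0.4056, 0.2498, 0.0227]
eef_rot: [-3.142, 0.0, 1.31]
force: [-0.5, 0.4, 1.1]
grip_width: 0.0003
```

```bash
python3 - <<'E'
from h import *
o=st();snap("wrist",3)
E
```

```text
t 4.45 p [0.4056 0.2498 0.0227] rpy [-180.      0.     75.07] F [-0.49  0.36  1.09] M [-0.04 -0.08 -0.01] g 0.0003 q [0.48 0.37 1.88 0.   0.89 0.74]
```

View pics/wrist3.png

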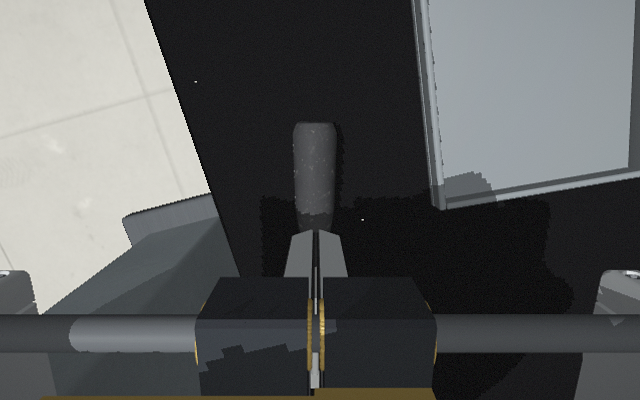

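```bash
python3 - <<'E'
from h import *
c=load("wrist3");im=c["pixels"][100:400,200:440,::-1]
cv2.imwrite("pics/w3z.png",cv2.resize(im,None,fx=2,fy=2,interpolation=cv2.INTER_CUBIC))
P=cloud(c)
for v in range(120,400,12): print(v,P[v,315].round(3),P[v,300].round(3))
from station import ctrl
o=ctrl.get_obs();R0=Rtool(o);print(proj(c,o["ee_pos"]),proj(c,o["ee_pos"]+R0@[0,0,.019]))
s=snap("scene",3)
p=proj(s,o["ee_pos"]);print(p)
u,v=p.astype(int);print(u,v)
a=s["pixels"][max(0,v-60):v+60,max(0,u-80):u+80,::-1];cv2.imwrite("pics/s3z.png",cv2.resize(a,None,fx=4,fy=4,interpolation=cv2.INTER_CUBIC))
E
```

```text
120 [ 0.423  0.314 -0.001] [ 0.415  0.317 -0.001]
132 [0.422 0.309 0.023] [0.414 0.311 0.02 ]
144 [0.42  0.303 0.024] [0.412 0.305 0.021]
156 [0.419 0.297 0.023] [0.411 0.299 0.02 ]
168 [0.417 0.29  0.022] [0.409 0.292 0.019]
180 [0.415 0.284 0.023] [0.407 0.286 0.02 ]
192 [0.414 0.278 0.023] [0.405 0.279 0.02 ]
204 [0.412 0.271 0.023] [0.403 0.272 0.019]
216 [0.41  0.264 0.023] [0.401 0.265 0.017]
228 [0.408 0.257 0.021] [0.399 0.258 0.017]
240 [0.408 0.258 0.044] [0.401 0.261 0.047]
252 [0.408 0.258 0.059] [0.402 0.261 0.062]
264 [0.407 0.255 0.064] [0.403 0.261 0.075]
276 [0.406 0.25  0.065] [0.403 0.261 0.086]
288 [0.405 0.244 0.066] [0.412 0.284 0.14 ]
300 [0.395 0.208 0.014] [0.412 0.284 0.145]
312 [0.393 0.2   0.013] [0.412 0.284 0.15 ]
324 [0.413 0.277 0.144] [0.412 0.283 0.152]
336 [0.413 0.276 0.147] [0.411 0.281 0.153]
348 [0.412 0.273 0.147] [0.411 0.278 0.153]
360 [0.384 0.166 0.014] [0.41  0.275 0.152]
372 [0.381 0.157 0.014] [0.409 0.273 0.152]
384 [0.378 0.146 0.012] [0.408 0.269 0.152]
396 [0.411 0.268 0.155] [0.409 0.27  0.156]
[314.08219237 241.24696202] [314.15023984 230.13564654]
[268.11930456 193.05646617]
268 193
```

View pics/w3z.png

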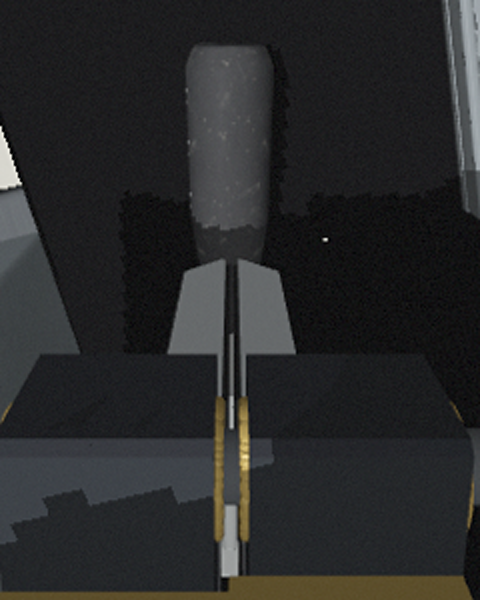

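View pics/s3z.png

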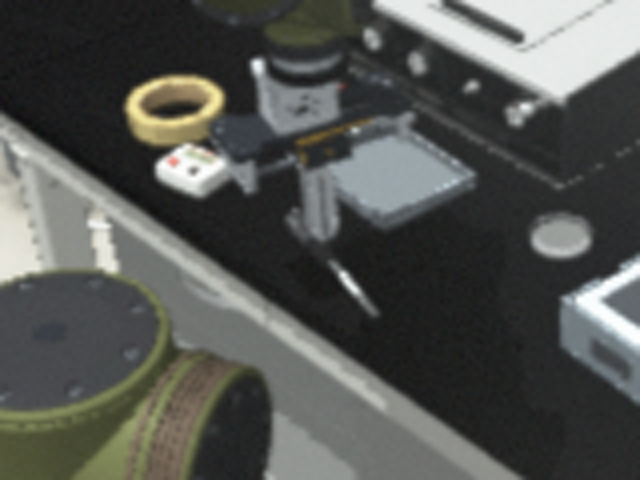

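```bash
python3 - <<'E'
from h import *
from station import ctrl
print(ctrl.finger_overhang,[a for a in dir(ctrl) if a[0]!='_'])
c=load("wrist3");P=cloud(c)
for v in range(224,250,2): print(v,P[v,[296,305,312,318,325,334]].round(3)[:,1:].tolist())
print(world(c,315,123,.02))
E
```

```text
0.019 ['MotionError', 'camera', 'finger_overhang', 'get_obs', 'hand_in']
224 [[0.255, -0.001], [0.26, 0.02], [0.26, 0.021], [0.259, 0.021], [0.257, 0.019], [0.249, -0.001]]
226 [[0.254, -0.0], [0.259, 0.02], [0.258, 0.021], [0.258, 0.021], [0.256, 0.02], [0.248, -0.001]]
228 [[0.253, -0.0], [0.258, 0.02], [0.257, 0.021], [0.256, 0.02], [0.255, 0.019], [0.247, -0.0]]
230 [[0.251, -0.002], [0.256, 0.019], [0.26, 0.033], [0.255, 0.02], [0.253, 0.019], [0.245, -0.001]]
232 [[0.25, -0.001], [0.261, 0.036], [0.26, 0.036], [0.258, 0.031], [0.258, 0.035], [0.244, -0.001]]
234 [[0.262, 0.039], [0.261, 0.039], [0.32, 0.211], [0.258, 0.034], [0.258, 0.039], [0.257, 0.039]]
236 [[0.262, 0.042], [0.261, 0.042], [0.26, 0.043], [0.258, 0.037], [0.258, 0.042], [0.257, 0.041]]
238 [[0.262, 0.044], [0.261, 0.045], [0.26, 0.046], [0.258, 0.04], [0.258, 0.044], [0.257, 0.044]]
240 [[0.262, 0.047], [0.261, 0.048], [0.26, 0.048], [0.258, 0.044], [0.258, 0.048], [0.257, 0.048]]
242 [[0.262, 0.051], [0.26, 0.049], [0.259, 0.048], [0.258, 0.047], [0.258, 0.05], [0.257, 0.05]]
244 [[0.262, 0.053], [0.261, 0.053], [0.258, 0.048], [0.258, 0.049], [0.258, 0.053], [0.257, 0.053]]
246 [[0.262, 0.056], [0.261, 0.055], [0.258, 0.051], [0.258, 0.051], [0.258, 0.055], [0.257, 0.055]]
248 [[0.262, 0.058], [0.261, 0.058], [0.259, 0.055], [0.258, 0.055], [0.259, 0.059], [0.258, 0.058]]
[0.42307086 0.31346691 0.02      ]
```

```bash
python3 - <<'E'
from h import *
from station import ctrl
o=ctrl.get_obs();R0=Rtool(o)
c=load("wrist3");P=(cloud(c)-o["ee_pos"])@R0
m=(abs(P[...,0])<.02)&(abs(P[...,1])<.03)&(P[...,2]<.0)
for lo in np.arange(-.06,.03,.004):
    k=(abs(P[...,0])<.015)&(abs(P[...,1])<.014)&(P[...,2]>=lo)&(P[...,2]<lo+.004); 
    if k.sum(): print(round(lo,3),k.sum(),np.percentile(P[k][:,0],[5,50,95]).round(4),P[k][:,1].min().round(4),P[k][:,1].max().round(4))
s=load("scene3");Q=(cloud(s)-o["ee_pos"])@R0
print("scene")
for lo in np.arange(-.06,.03,.004):
    k=(abs(Q[...,0])<.015)&(abs(Q[...,1])<.02)&(Q[...,2]>=lo)&(Q[...,2]<lo+.004)
    if k.sum(): print(round(lo,3),k.sum(),Q[k].mean(0).round(4))
E
```

```text
-0.06 251 [0.0089 0.0103 0.0108] -0.0119 0.0133
-0.056 250 [0.0088 0.0103 0.0108] -0.0118 0.0131
-0.052 205 [0.0088 0.0103 0.0107] -0.0118 0.013
-0.048 217 [0.0087 0.0103 0.0108] -0.0116 0.0132
-0.044 243 [-0.0032  0.0102  0.0107] -0.0116 0.0132
-0.04 198 [0.0086 0.0103 0.0108] -0.0116 0.0131
-0.036 161 [0.0086 0.0103 0.0108] -0.0114 0.0128
-0.032 156 [0.0088 0.0103 0.0107] -0.0115 0.013
-0.028 148 [0.0089 0.0103 0.0106] -0.0114 0.0128
-0.024 140 [0.0087 0.0103 0.0107] -0.0115 0.013
-0.02 124 [0.0087 0.0103 0.0106] -0.0113 0.0129
-0.016 83 [0.0088 0.0102 0.0107] -0.0094 0.0104
-0.012 34 [0.0086 0.0101 0.0106] -0.0048 0.0064
-0.008 1 [0.0085 0.0085 0.0085] 0.0005 0.0005
-0.004 19 [0.0084 0.0135 0.0146] -0.0017 0.0039
0.0 352 [0.0062 0.0106 0.0146] -0.008 0.0091
0.004 139 [0.0044 0.009  0.0143] -0.01 0.0105
0.008 20 [0.0038 0.0092 0.0142] -0.0106 0.0111
0.02 185 [-0.003   0.0041  0.0137] -0.014 0.014
0.024 85 [-0.0031  0.0023  0.0126] -0.0136 0.014
scene
-0.06 9 [-0.0064 -0.005  -0.0573]
-0.056 3 [-0.0106  0.0015 -0.0539]
-0.052 6 [-0.0033 -0.0029 -0.0509]
-0.048 8 [-0.0056 -0.0036 -0.0462]
-0.044 8 [-0.0061 -0.0017 -0.0418]
-0.04 7 [-0.0089 -0.0005 -0.0382]
-0.036 10 [-0.0082 -0.0054 -0.0344]
-0.032 4 [-0.0068 -0.0024 -0.0307]
-0.028 7 [-0.0067 -0.001  -0.0263]
-0.024 7 [-0.0094 -0.0038 -0.0222]
-0.02 5 [-0.0051 -0.004  -0.0186]
-0.016 3 [-0.0087 -0.0022 -0.0132]
-0.012 2 [-0.0049  0.0022 -0.0099]
-0.004 2 [-0.     -0.0025 -0.0013]
0.0 10 [-0.0015 -0.0048  0.0022]
0.004 9 [-0.0042 -0.0025  0.0062]
0.008 5 [ 0.0025 -0.0086  0.0096]
0.012 1 [ 0.014  -0.0121  0.0139]
0.02 16 [-0.0032 -0.0041  0.0225]
0.024 10 [ 0.0005 -0.0009  0.0251]
0.028 1 [ 0.0102 -0.0023  0.0301]
```

The fingers shut on nothing. The depth data puts the fingertips about 12 mm behind the reported TCP, where the spec says 19 mm ahead, so they closed above the handle. I'll trust the cameras: open and go about 30 mm lower, watching the force.

Emit:
send_rows(
  series=[
    [0,0,0,0,0,0,-0.2],
    [0,0,0,0,0,0,-0.2],
    [0,0,0,0,0,0,-0.2],
    [0,0,0,0,0,0,-0.2],
    [0,0,0,0,0,0,-0.2],
    [0,0,0,0,0,0.01,-0.2],
  ],
  force=20,
)

```text
time_s: 5.15
ee_pos: [0.4062, 0.2501, 0.0132]
eef_rot: [3.14, -0.001, 1.31]
force: [0.9, 0.2, -0.2]
grip_width: 0.0374
```

Emit:
send_rows(
  series=[
    [0,0,0,0,0,0.005,-0.2],
    [0,0,0,0,0,0.01,-0.2],
    [0,0,0,0,0,0.015,-0.2],
    [0,0,0,0,0,0.018,-0.2],
    [0,0,0,0,0,0.018,-0.2],
  ],
)

```text
time_s: 5.65
ee_pos: [0.4054, 0.2497, -0.0058]
eef_rot: [-3.141, 0.0, 1.31]
force: [0.5, 0.1, -1.2]
grip_width: 0.0374
```

```bash
python3 - <<'E'
from h import *
o=st();c=snap("wrist",4);R0=Rtool(o);P=(cloud(c)-o["ee_pos"])@R0
for lo in np.arange(-.03,.016,.003):
    k=(abs(P[...,0]-.01)<.004)&(abs(P[...,1])<.045)&(abs(P[...,1])>.014)&(P[...,2]>=lo)&(P[...,2]<lo+.003)
    if k.sum(): print(round(lo,3),k.sum(),P[k].mean(0).round(4))
E
```

```text
t 5.65 p [ 0.4054  0.2497 -0.0058] rpy [-1.7997e+02  3.0000e-02  7.5070e+01] F [ 0.47  0.12 -1.2 ] M [-0.01 -0.09  0.02] g 0.0374 q [0.48 0.42 1.89 0.   0.83 0.74]
-0.03 133 [ 0.0099  0.0007 -0.0285]
-0.027 103 [ 0.01    0.     -0.0255]
-0.024 114 [ 0.01    0.0016 -0.0226]
-0.021 116 [ 0.0098  0.0014 -0.0194]
-0.018 76 [ 0.0101 -0.0015 -0.0165]
-0.015 74 [ 0.0096  0.0004 -0.0137]
-0.012 35 [ 0.0098  0.0013 -0.0106]
-0.009 49 [ 0.01    0.0027 -0.0065]
-0.006 1371 [ 0.0103 -0.0005 -0.0048]
-0.003 2 [ 0.0112 -0.0401 -0.0026]
```

View pics/wrist4.png

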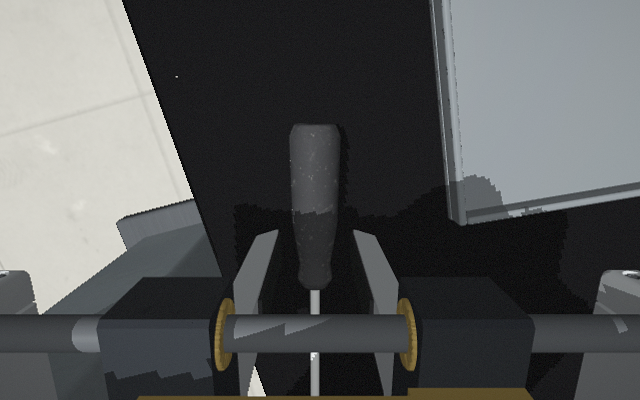

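Emit:
send_rows(
  series=[
    [0,0,0,0,0,0.0015,-0.4],
    [0,0,0,0,0,0.0015,-0.6],
    [0,0,0,0,0,0.0015,-1],
    [0,0,0,0,0,0.0015,-1],
    [0,0,0,0,0,0.0015,-1],
    [0,0,0,0,0,0.0015,-1],
  ],
  force=20,
)

```text
time_s: 6.3
ee_pos: [0.4056, 0.2498, -0.0068]
eef_rot: [3.142, -0.0, 1.31]
force: [-0.1, -0.2, 1.1]
grip_width: 0.0203
```

Emit:
send_rows(
  series=[
    [0,0,0,0,0,0,-1],
    [0,0,0,0,0,0,-1],
    [0,0,0,0,0,0,-1],
  ],
  force=55,
)

```text
time_s: 6.6
ee_pos: [0.4056, 0.2498, -0.0068]
eef_rot: [3.142, -0.0, 1.31]
force: [-1.3, -0.7, 2.9]
grip_width: 0.0198
```

Emit:
send_rows(
  series=[
    [0,0,0,0,0,-0.01,-1],
    [0,0,0,0,0,-0.04,-1],
    [0,0,0,0,0,-0.08,-1],
    [0,0,-2,-0.03,0.015,-0.12,-1],
    [0,0,-4,-0.07,0.034,-0.15,-1],
    [0,0,-6,-0.11,0.053,-0.18,-1],
    [0,0,-8,-0.15,0.072,-0.21,-1],
    [0,0,-10,-0.19,0.09,-0.24,-1],
  ],
)

```text
time_s: 7.4
ee_pos: [0.4411, 0.0542, 0.2262]
eef_rot: [3.141, -0.0, 1.486]
force: [0.9, 0.4, -0.0]
grip_width: 0.0193
```

Emit:
send_rows(
  series=[
    [0,0,0,-0.03,0.008,0,-1],
    [0,0,0,-0.06,0.01,0,-1],
    [0,0,0,-0.09,0.01,0,-1],
    [0,0,0,-0.1,0.01,0,-1],
    [0,0,0,-0.1,0.01,0,-1],
  ],
)

```text
time_s: 7.9
ee_pos: [0.4426, -0.0453, 0.2247]
eef_rot: [3.141, -0.0, 1.483]
force: [0.2, 0.4, -1.1]
grip_width: 0.0194
```

```bash
python3 - <<'E'
from h import *
o=st();c=snap("wrist",5)
E
```

```text
t 7.9 p [ 0.4426 -0.0453  0.2247] rpy [179.98  -0.    84.96] F [ 0.23  0.41 -1.09] M [-0.06 -0.07 -0.04] g 0.0194 q [-0.18  0.04  1.76  0.    1.34 -0.1 ]
```

View pics/wrist5.png

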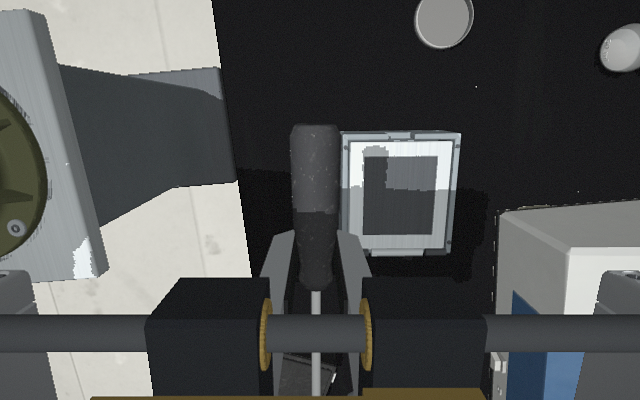

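```bash
python3 - <<'E'
from h import *
c=load("wrist5");im=c["pixels"][120:265,330:475,::-1]
cv2.imwrite("pics/w5z.png",cv2.resize(im,None,fx=4,fy=4,interpolation=cv2.INTER_CUBIC))
E
```

```text
(no output)
```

View pics/w5z.png

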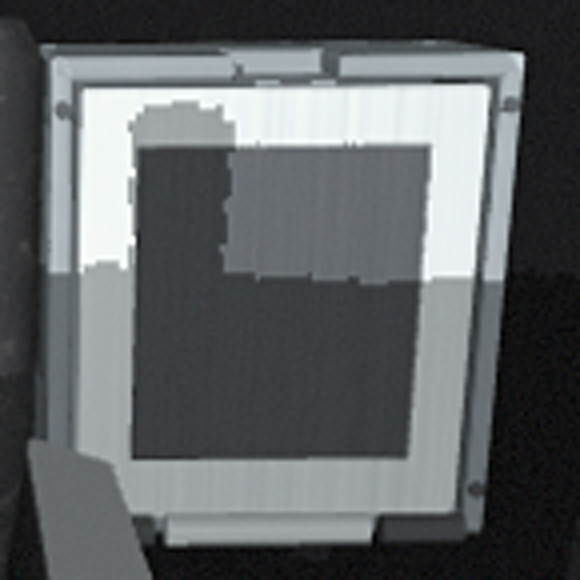

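```bash
python3 - <<'E'
from h import *
c=load("wrist5")
zz=lambda a,b:(330+(a+.5)/4-.5,120+(b+.5)/4-.5)
pts=dict(rimFL=(50,57),rimFR=(524,53),rimBR=(478,540),covFL=(80,87),covFR=(490,86),covBR=(460,513),nL=(236,60),nR=(327,60))
W={k:world(c,*zz(*p),.056) for k,p in pts.items()}
for k in W: print(k,W[k].round(4))
d=W["rimFR"]-W["rimFL"];print("front dir",np.degrees(np.arctan2(d[1],d[0])),np.linalg.norm(d))
d2=W["covFR"]-W["covFL"];print(np.degrees(np.arctan2(d2[1],d2[0])),np.linalg.norm(d2))
d3=W["rimBR"]-W["rimFR"];print("side",np.degrees(np.arctan2(d3[1],d3[0])),np.linalg.norm(d3))
d4=W["covBR"]-W["covFR"];print("side",np.degrees(np.arctan2(d4[1],d4[0])),np.linalg.norm(d4))
P=cloud(c)
m=(abs(P[...,0]-.52)<.05)&(abs(P[...,1]+.07)<.05);print("top z",np.median(P[...,2][m]))
E
```

```text
rimFL [0.4748 0.0011 0.056 ]
rimFR [ 0.5933 -0.0083  0.056 ]
rimBR [ 0.5829 -0.1394  0.056 ]
covFL [ 0.4818 -0.007   0.056 ]
covFR [ 0.5849 -0.0158  0.056 ]
covBR [ 0.5779 -0.131   0.056 ]
nL [ 0.5212 -0.0037  0.056 ]
nR [ 0.544  -0.0057  0.056 ]
front dir -4.525024711057399 0.11889649955008907
-4.864540041505649 0.10345172028189904
side -94.5321213218243 0.13153536989544917
side -93.4483734440096 0.11543988451192448
top z 0.33690931219340586
```

```bash
python3 - <<'E'
from h import *
c=load("top0");P=cloud(c)
X=P.reshape(-1,3)
for zlo in (.03,.08,.13,.18,.23):
    for ylo,yhi in ((.12,.2),(.2,.4),(-.12,.1),(-.2,-.12),(-.4,-.2)):
        k=(X[:,2]>zlo)&(X[:,2]<zlo+.05)&(X[:,1]>ylo)&(X[:,1]<yhi)&(X[:,0]>.6)&(X[:,0]<.9)
        if k.sum()>10: print(zlo,(ylo,yhi),k.sum(),"xmin",np.percentile(X[k,0],2).round(3),"ymin/max",np.percentile(X[k,1],[1,99]).round(3))
w4=load("wrist4");w5=load("wrist5")
from station import ctrl
o5=ctrl.get_obs();o4=dict(ee_pos=np.array([.4054,.2497,-.0058]),eef_rot=np.radians([-179.97,.03,75.07]))
for w,o in((w4,o4),(w5,o5)):
    Q=(cloud(w)-o["ee_pos"])@Rtool(o);k=(abs(Q[...,1])<.004)&(Q[...,0]>.015)&(Q[...,0]<.062)&(abs(Q[...,2]+.02)<.03)
    print(k.sum(),np.polyfit(Q[k][:,0],Q[k][:,2],1), "deg",np.degrees(np.arctan(np.polyfit(Q[k][:,0],Q[k][:,2],1)[0])))
    v,u=np.nonzero(k);print(v.min(),v.max())
Q=(cloud(w5)-o5["ee_pos"])@Rtool(o5)
k=(abs(Q[...,1])<.006)&(Q[...,0]<-.01)&(Q[...,0]>-.13)&(abs(Q[...,2]+.02)<.03);print("shaft pts",k.sum());
if k.sum()>5:
    print(np.polyfit(Q[k][:,0],Q[k][:,2],1),np.polyfit(Q[k][:,0],Q[k][:,1],1),Q[k][:,0].min(),Q[k][:,0].max())
E
```

```text
0.03 (0.12, 0.2) 137 xmin 0.646 ymin/max [0.151 0.198]
0.03 (0.2, 0.4) 157 xmin 0.635 ymin/max [0.202 0.398]
0.03 (-0.12, 0.1) 208 xmin 0.636 ymin/max [-0.118  0.078]
0.03 (-0.2, -0.12) 110 xmin 0.635 ymin/max [-0.2   -0.122]
0.03 (-0.4, -0.2) 1166 xmin 0.636 ymin/max [-0.378 -0.201]
0.08 (0.12, 0.2) 885 xmin 0.634 ymin/max [0.152 0.199]
0.08 (0.2, 0.4) 2947 xmin 0.646 ymin/max [0.202 0.398]
0.08 (-0.12, 0.1) 143 xmin 0.635 ymin/max [-0.118  0.063]
0.08 (-0.2, -0.12) 90 xmin 0.635 ymin/max [-0.2   -0.121]
0.08 (-0.4, -0.2) 853 xmin 0.635 ymin/max [-0.392 -0.203]
0.13 (0.12, 0.2) 530 xmin 0.735 ymin/max [0.151 0.2  ]
0.13 (0.2, 0.4) 2566 xmin 0.685 ymin/max [0.203 0.397]
0.13 (-0.12, 0.1) 426 xmin 0.637 ymin/max [-0.12   0.065]
0.13 (-0.2, -0.12) 1026 xmin 0.636 ymin/max [-0.198 -0.122]
0.13 (-0.4, -0.2) 2348 xmin 0.636 ymin/max [-0.398 -0.203]
0.18 (-0.12, 0.1) 353 xmin 0.741 ymin/max [-0.12  -0.098]
0.18 (-0.2, -0.12) 896 xmin 0.746 ymin/max [-0.194 -0.12 ]
0.18 (-0.4, -0.2) 901 xmin 0.751 ymin/max [-0.399 -0.204]
0.23 (-0.2, -0.12) 115 xmin 0.813 ymin/max [-0.199 -0.172]
0.23 (-0.4, -0.2) 491 xmin 0.804 ymin/max [-0.333 -0.201]
1668 [-0.02442306 -0.02784055] deg -1.3990601062911343
135 234
1732 [-0.01881441 -0.02907065] deg -1.077859147578335
133 233
shaft pts 914
[-0.07390722 -0.02519746] [-0.01238602  0.00026353] -0.08961827753671826 -0.010080447870633833
```

```bash
python3 - <<'E'
from h import *
from station import ctrl
w5=load("wrist5");o5=ctrl.get_obs()
Q=(cloud(w5)-o5["ee_pos"])@Rtool(o5)
k=(abs(Q[...,1])<.005)&(Q[...,0]<-.025)&(Q[...,0]>-.13)&(abs(Q[...,2]+.02)<.012)
for lo in np.arange(-.12,-.02,.01):
    kk=k&(Q[...,0]>=lo)&(Q[...,0]<lo+.01)
    if kk.sum(): print(lo.round(3),kk.sum(),np.median(Q[kk],0).round(4))
tgt=np.array([.5335,-.004]);b=np.array([.0785,.9969])
for s in (-.015,.0,.018,.03): print(s,rel(o5,[*(tgt+b*(.1087-s)),.0247],85.5), tgt+b*(.1087-s))
E
```

```text
-0.09 109 [-0.0844  0.0011 -0.0202]
-0.08 133 [-0.0752  0.0011 -0.0202]
-0.07 136 [-0.065   0.0011 -0.0202]
-0.06 17 [-0.0592  0.0011 -0.0208]
-0.04 75 [-0.0323  0.0011 -0.0201]
-0.03 84 [-0.0275  0.0011 -0.0201]
-0.015 (array([ 0.01, -0.01, -0.49]), array([0.1718, 0.0858, 0.1999])) [0.54321045 0.11931653]
0.0 (array([ 0.01, -0.01, -0.49]), array([0.1568, 0.0859, 0.1999])) [0.54203295 0.10436303]
0.018 (array([ 0.01, -0.01, -0.49]), array([0.1388, 0.0861, 0.1999])) [0.54061995 0.08641883]
0.03 (array([ 0.01, -0.01, -0.49]), array([0.1268, 0.0862, 0.1999])) [0.53967795 0.07445603]
```

Emit:
send_rows(
  series=[
    [0,0,-0.5,0.04,0.02,0,-1],
    [0,0,-0.5,0.08,0.04,0,-1],
    [0,0,-0.5,0.12,0.06,0.01,-1],
    [0,0,-0.5,0.15,0.075,0.03,-1],
    [0,0,-0.5,0.175,0.085,0.06,-1],
    [0,0,-0.5,0.175,0.085,0.1,-1],
    [0,0,-0.5,0.175,0.085,0.135,-1],
    [0,0,-0.5,0.175,0.085,0.155,-1],
  ],
)

```text
time_s: 8.75
ee_pos: [0.5409, 0.1241, 0.0664]
eef_rot: [-3.138, 0.001, 1.496]
force: [-0.2, -0.3, 0.7]
grip_width: 0.0194
```

```bash
python3 - <<'E'
from h import *
o=st();c=snap("wrist",6);s=snap("scene",6)
u,v=proj(s,[.535,.02,.05]).astype(int);print(u,v)
a=s["pixels"][v-50:v+50,u-70:u+70,::-1];cv2.imwrite("pics/s6z.png",cv2.resize(a,None,fx=5,fy=5,interpolation=cv2.INTER_CUBIC))
E
```

```text
t 8.75 p [0.5409 0.1241 0.0664] rpy [-1.798e+02  4.000e-02  8.569e+01] F [-0.17 -0.3   0.68] M [-0.09 -0.11  0.03] g 0.0194 q [0.16 0.45 1.63 0.   1.06 0.23]
335 198
```

View pics/s6z.png

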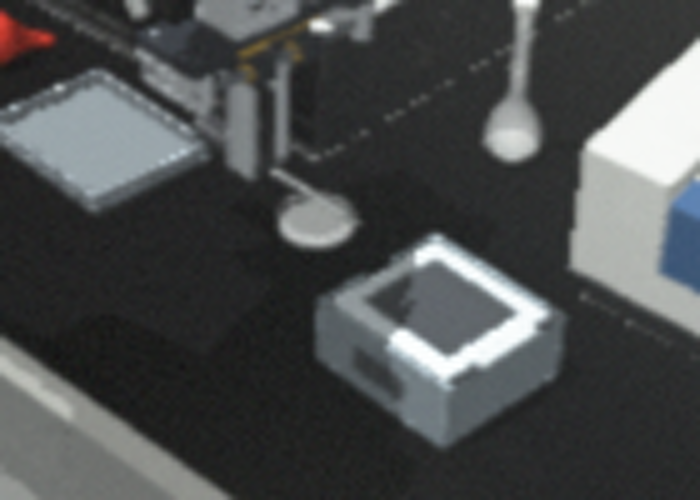

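View pics/wrist6.png

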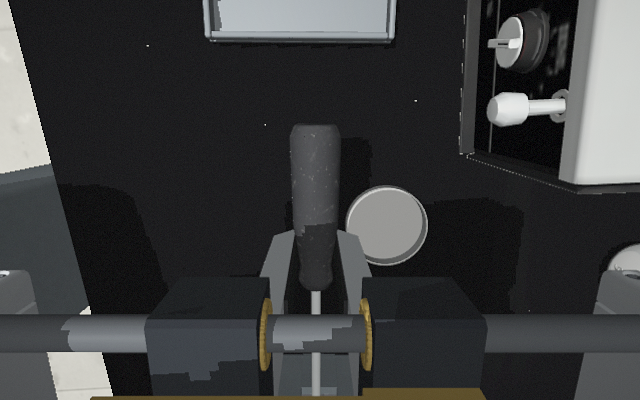

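```bash
python3 - <<'E'
from h import *
c=load("wrist6");P=cloud(c)
for u,v in [(510,110),(500,45),(555,108),(575,170),(390,225)]: print(u,v,P[v,u].round(3))
from station import ctrl
o=ctrl.get_obs();tgt=np.array([.5335,-.004]);b=np.array([.0785,.9969])
n=np.array([-b[1],b[0]]) # y_t dir is (.997,-.078): correct lateral 1mm
for s in (-.012,.0,.016,.02): print(s,rel(o,[*(tgt+b*(.1087-s)+n*.001),.0255],85.5))
E
```

```text
510 110 [0.626 0.191 0.107]
500 45 [0.636 0.22  0.076]
555 108 [0.647 0.19  0.103]
575 170 [0.649 0.166 0.116]
390 225 [ 0.598  0.107 -0.   ]
-0.012 (array([-0.29,  0.06,  0.16]), array([-0.0071,  0.0021,  0.0412]))
0.0 (array([-0.29,  0.06,  0.16]), array([-0.0191,  0.002 ,  0.0412]))
0.016 (array([-0.29,  0.06,  0.16]), array([-0.0351,  0.002 ,  0.0412]))
0.02 (array([-0.29,  0.06,  0.16]), array([-0.0391,  0.002 ,  0.0412]))
```

Emit:
send_rows(
  series=[
    [0,0,0,-0.007,0.002,0.015,-1],
    [0,0,0,-0.007,0.002,0.03,-1],
    [0,0,0,-0.007,0.002,0.041,-1],
    [0,0,0,-0.007,0.002,0.041,-1],
    [0,0,0,-0.007,0.002,0.041,-1],
  ],
)

```text
time_s: 9.35
ee_pos: [0.5444, 0.1157, 0.0292]
eef_rot: [3.141, -0.0, 1.494]
force: [0.3, 0.1, -0.2]
grip_width: 0.0194
```

```bash
python3 - <<'E'
from h import *
o=st();s=snap("scene",7);t=snap("top",7)
u,v=proj(s,[.535,.02,.05]).astype(int)
a=s["pixels"][v-50:v+50,u-70:u+70,::-1];a=cv2.resize(a,None,fx=5,fy=5,interpolation=cv2.INTER_CUBIC);
u,v=proj(t,[.535,.02,.05]).astype(int);b=t["pixels"][v-40:v+40,u-50:u+70,::-1];b=cv2.resize(b,None,fx=6,fy=6,interpolation=cv2.INTER_CUBIC)
cv2.imwrite("pics/s7z.png",a);cv2.imwrite("pics/t7z.png",b)
R0=Rtool(o);print("tip est",o["ee_pos"]+R0@[-.1087,.001,-.0185])
E
```

```text
t 9.35 p [0.5444 0.1157 0.0292] rpy [ 1.7995e+02 -2.0000e-02  8.5600e+01] F [ 0.35  0.07 -0.17] M [-0.04 -0.08  0.04] g 0.0194 q [0.14 0.51 1.65 0.   0.98 0.22]
tip est [0.5369883  0.00727955 0.04770005]
```

View pics/s7z.png

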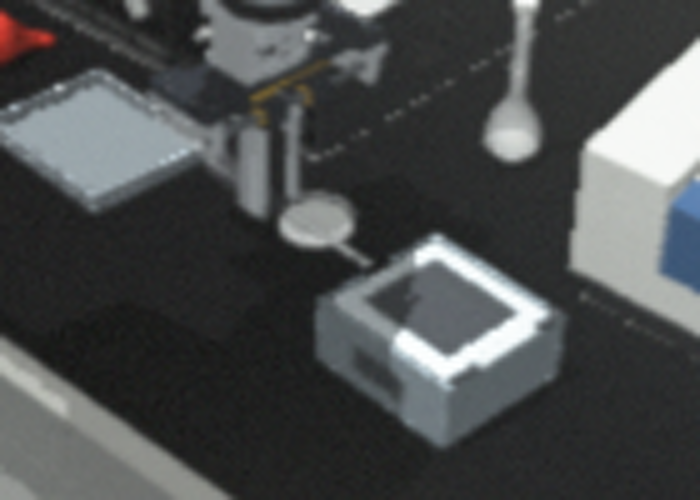

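View pics/t7z.png

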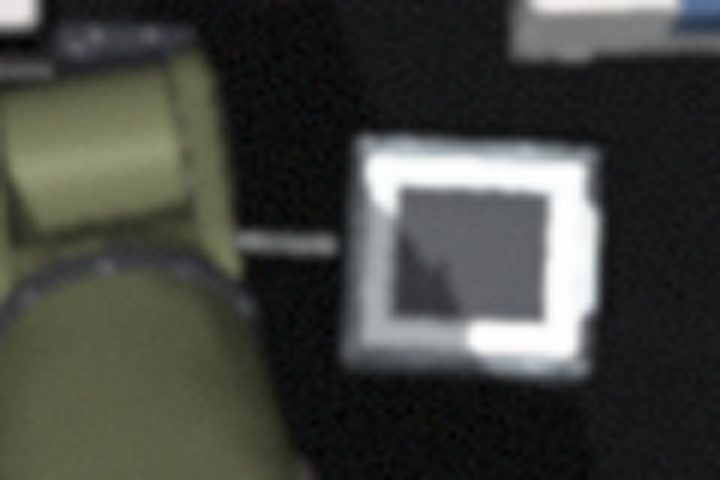

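Emit:
send_rows(
  series=[
    [0,0,0,0,-0.0025,0.004,-1],
    [0,0,0,0,-0.0025,0.004,-1],
    [0,0,0,-0.008,-0.0025,0.004,-1],
    [0,0,0,-0.014,-0.0025,0.004,-1],
    [0,0,0,-0.018,-0.0025,0.004,-1],
    [0,0,0,-0.018,-0.0025,0.004,-1],
  ],
)

```text
time_s: 10.05
ee_pos: [0.5401, 0.0968, 0.0244]
eef_rot: [3.142, 0.0, 1.493]
force: [0.2, 0.1, -1.6]
grip_width: 0.0197
```

```bash
cat >> h.py <<'E'
def views(tag,pt=(.535,.0,.05)):
    o=st();s=snap("scene",tag);t=snap("top",tag)
    u,v=proj(s,pt).astype(int)
    a=s["pixels"][max(v-50,0):v+50,max(0,u-60):u+60,::-1];a=cv2.resize(a,(480,400),interpolation=cv2.INTER_CUBIC)
    u,v=proj(t,pt).astype(int);b=t["pixels"][v-40:v+40,u-32:u+32,::-1];b=cv2.resize(b,(320,400),interpolation=cv2.INTER_CUBIC)
    cv2.imwrite(f"pics/v{tag}.png",np.hstack([a,b]))
    R0=Rtool(o);print("tip est",(o["ee_pos"]+R0@[-.1087,.001,-.0185]).round(4));return o
E
python3 -c "
from h import *
views(8)"
```

```text
t 10.05 p [0.5401 0.0968 0.0244] rpy [180.     0.    85.52] F [ 0.22  0.11 -1.61] M [-0.07 -0.09  0.01] g 0.0197 q [ 0.11  0.5   1.68 -0.    0.96  0.19]
tip est [ 0.5327 -0.0117  0.0429]
```

View pics/v8.png

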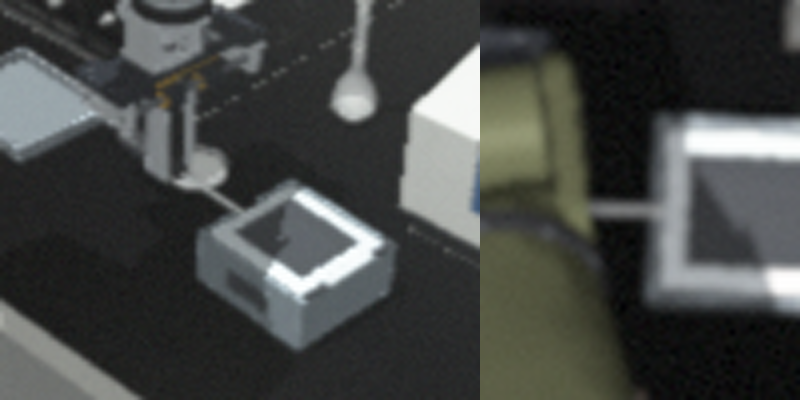

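Emit:
send_rows(
  series=[
    [0,0,0,-0.005,0,0,-1],
    [0,0,0,-0.01,0,0,-1],
    [0,0,0,-0.014,0,0,-1],
    [0,0,0,-0.014,0,0,-1],
    [0,0,0,-0.014,0,0,-1],
  ],
  force=60,
)

```text
time_s: 10.65
ee_pos: [0.5391, 0.0834, 0.0243]
eef_rot: [3.142, -0.0, 1.493]
force: [0.1, -0.0, -0.4]
grip_width: 0.0195
```

```bash
python3 -c "
from h import *
views(9)"
```

```text
t 10.65 p [0.5391 0.0834 0.0243] rpy [180.    -0.    85.56] F [ 0.12 -0.05 -0.36] M [-0.05 -0.11 -0.  ] g 0.0195 q [0.09 0.49 1.69 0.   0.96 0.16]
tip est [ 0.5316 -0.025   0.0428]
```

View pics/v9.png

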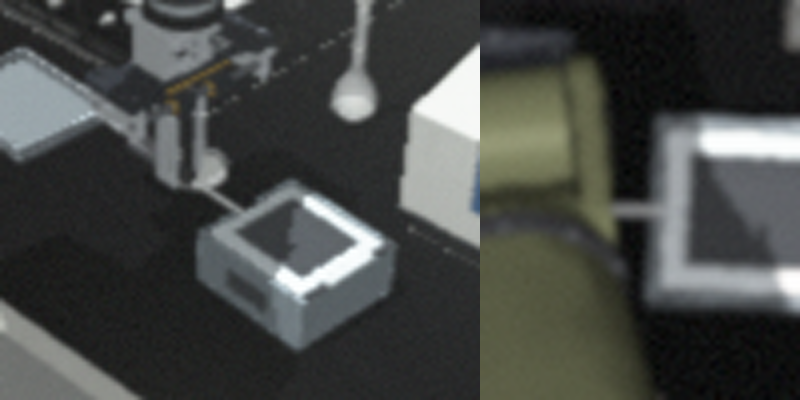

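Emit:
send_rows(
  series=[
    [0,0,0,0,0,-0.004,-1],
    [0,0,0,0,0,-0.008,-1],
    [0,0,0,0,0,-0.012,-1],
    [0,0,0,0,0,-0.016,-1],
    [0,0,0,0,0,-0.02,-1],
    [0,0,0,0,0,-0.02,-1],
  ],
)

```text
time_s: 11.35
ee_pos: [0.5392, 0.0835, 0.0449]
eef_rot: [3.141, -0.0, 1.493]
force: [-0.6, -0.1, -1.1]
grip_width: 0.0191
```

```bash
python3 -c "
from h import *
views(10)"
```

```text
t 11.35 p [0.5392 0.0835 0.0449] rpy [179.96  -0.    85.57] F [-0.57 -0.07 -1.07] M [ 0.15  0.08 -0.12] g 0.0191 q [ 0.09  0.46  1.68 -0.    1.    0.16]
tip est [ 0.5318 -0.0249  0.0634]
```

View pics/v10.png

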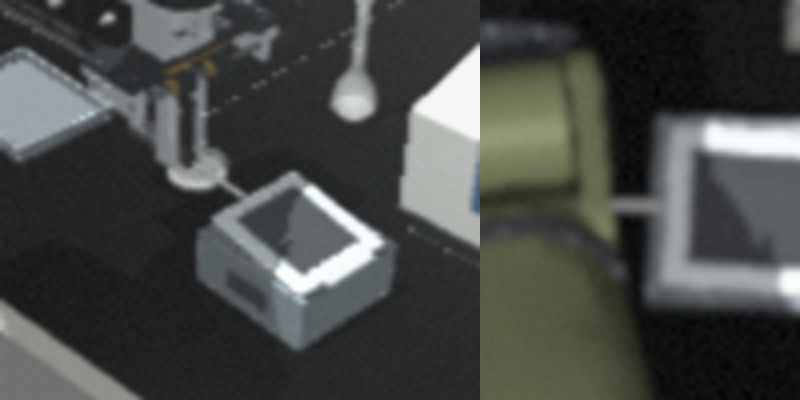

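```bash
cat >> h.py <<'E'
EX=np.array([-.0785,-.9969,0]);EY=np.array([.9969,-.0785,0]);CC=np.array([.5285,-.0685,0])
def cover(tag,names=("scene","top")):
    for n in names:
        c=load(n+str(tag));P=cloud(c)-CC;x=P@EX-.062;y=P@EY;z=P[...,2]-.058
        k=(abs(y)<.045)&(x>-.14)&(x<.09)&(np.hypot(x,z)<.13)&(z>-.012)&(np.hypot(x,z)>.03)
        a=np.degrees(np.arctan2(z[k],-x[k]));a=a
        h,e=np.histogram(a,bins=np.arange(-10,125,5));print(n,k.sum(),{int(b):int(v) for b,v in zip(e,h) if v>8})
E
python3 -c "
from h import *
cover(9);cover(10)"
```

```text
scene 416 {-10: 29, -5: 346, 0: 40}
top 771 {-10: 45, -5: 352, 0: 322, 5: 42}
scene 434 {0: 85, 5: 335}
top 793 {-5: 29, 0: 88, 5: 437, 10: 211, 15: 26}
```

Emit:
send_rows(
  series=[
    [0,0,0,0,0,-0.005,-1],
    [0,0,0,-0.001,0,-0.01,-1],
    [0,0,0,-0.002,0,-0.015,-1],
    [0,0,0,-0.004,0,-0.02,-1],
    [0,0,0,-0.005,0,-0.025,-1],
    [0,0,0,-0.005,0,-0.025,-1],
  ],
)

```text
time_s: 12.05
ee_pos: [0.539, 0.0783, 0.0701]
eef_rot: [3.141, 0.0, 1.493]
force: [-0.4, -0.3, -1.2]
grip_width: 0.0194
```

```bash
python3 -c "
from h import *
views(11);cover(11);snap('wrist',11)"
```

```text
t 12.05 p [0.539  0.0783 0.0701] rpy [179.94   0.    85.56] F [-0.37 -0.3  -1.2 ] M [ 0.09 -0.01 -0.03] g 0.0194 q [ 0.08  0.42  1.66 -0.    1.05  0.15]
tip est [ 0.5315 -0.0302  0.0886]
scene 505 {-5: 12, 15: 155, 20: 321}
top 760 {-5: 19, 0: 14, 10: 9, 15: 75, 20: 470, 25: 157, 30: 13}
```

View pics/v11.png

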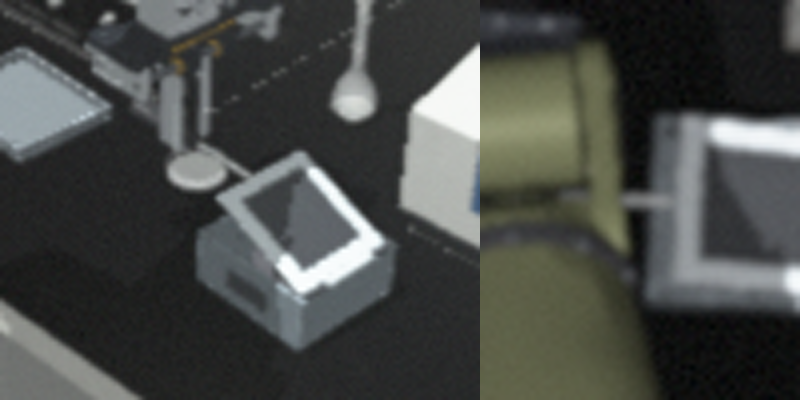

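View pics/wrist11.png

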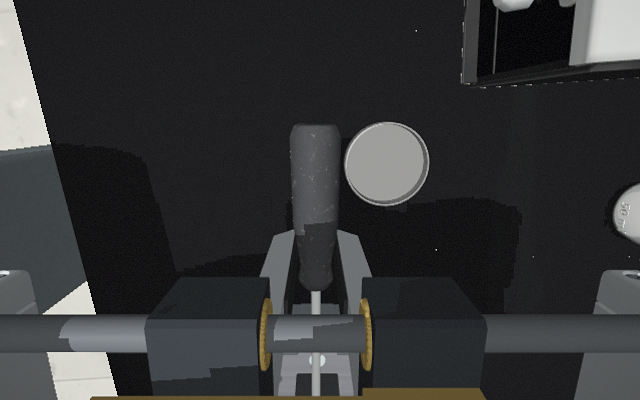

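Emit:
send_rows(
  series=[
    [0,0,0,-0.002,0,-0.005,-1],
    [0,0,0,-0.004,0,-0.01,-1],
    [0,0,0,-0.006,0,-0.015,-1],
    [0,0,0,-0.009,0,-0.02,-1],
    [0,0,0,-0.012,0,-0.025,-1],
    [0,0,0,-0.015,0,-0.03,-1],
    [0,0,0,-0.019,0,-0.034,-1],
    [0,0,0,-0.023,0,-0.038,-1],
  ],
)

```text
time_s: 13.0
ee_pos: [0.5369, 0.0554, 0.1078]
eef_rot: [3.141, -0.0, 1.494]
force: [-0.4, 3.1, -1.1]
grip_width: 0.0197
```

```bash
python3 -c "
from h import *
views(12);cover(12)"
```

```text
t 13.0 p [0.5369 0.0554 0.1078] rpy [ 1.7998e+02 -1.0000e-02  8.5580e+01] F [-0.41  3.07 -1.08] M [ 0.5  -0.1  -0.07] g 0.0197 q [0.03 0.37 1.65 0.   1.13 0.11]
tip est [ 0.5295 -0.053   0.1263]
scene 553 {-5: 18, 35: 16, 40: 213, 45: 294}
top 559 {40: 20, 45: 429, 50: 92}
```

View pics/v12.png

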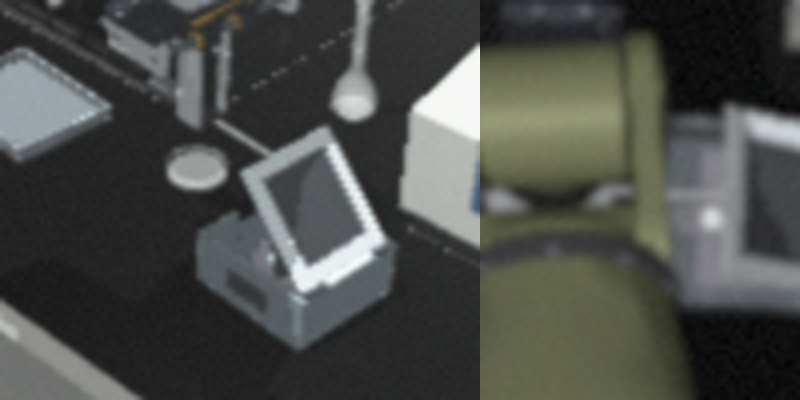

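Emit:
send_rows(
  series=[
    [0,0,0,-0.005,0,-0.005,-1],
    [0,0,0,-0.01,0,-0.009,-1],
    [0,0,0,-0.015,0,-0.013,-1],
    [0,0,0,-0.02,0,-0.017,-1],
    [0,0,0,-0.026,0,-0.02,-1],
    [0,0,0,-0.032,0,-0.023,-1],
    [0,0,0,-0.038,0,-0.025,-1],
    [0,0,0,-0.044,0,-0.026,-1],
  ],
)

```text
time_s: 13.9
ee_pos: [0.5335, 0.0112, 0.1337]
eef_rot: [3.141, 0.0, 1.494]
force: [0.2, 3.0, 0.5]
grip_width: 0.0196
```

```bash
python3 -c "
from h import *
views(13);cover(13)"
```

```text
t 13.9 p [0.5335 0.0112 0.1337] rpy [179.97   0.    85.57] F [0.15 2.95 0.53] M [ 0.36 -0.08 -0.  ] g 0.0196 q [-0.05  0.32  1.64 -0.    1.18  0.03]
tip est [ 0.5261 -0.0972  0.1522]
scene 529 {-10: 10, -5: 36, 70: 250, 75: 214}
top 205 {70: 18, 75: 168}
```

View pics/v13.png

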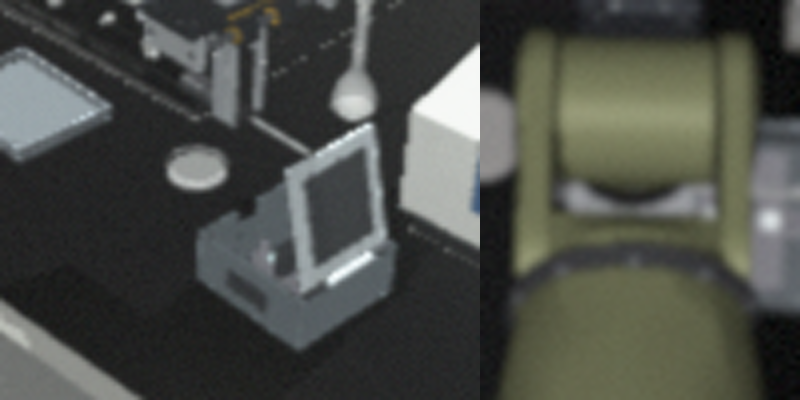

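Emit:
send_rows(
  series=[
    [0,0,0,-0.007,0,0,-1],
    [0,0,0,-0.015,0,0,-1],
    [0,0,0,-0.023,0,0,-1],
    [0,0,0,-0.031,0,0,-1],
    [0,0,0,-0.039,0,0,-1],
    [0,0,0,-0.047,0,0,-1],
    [0,0,0,-0.055,0,0.002,-1],
    [0,0,0,-0.062,0,0.003,-1],
  ],
)

```text
time_s: 14.8
ee_pos: [0.5285, -0.0508, 0.1299]
eef_rot: [-3.141, -0.0, 1.493]
force: [0.1, 1.8, -0.8]
grip_width: 0.0196
```

```bash
python3 -c "
from h import *
views(14);cover(14)"
```

```text
t 14.8 p [ 0.5285 -0.0508  0.1299] rpy [-179.97   -0.     85.56] F [ 0.12  1.77 -0.77] M [ 0.44 -0.08  0.02] g 0.0196 q [-0.16  0.32  1.65  0.    1.17 -0.09]
tip est [ 0.5211 -0.1592  0.1484]
scene 331 {-10: 10, -5: 36, 45: 9, 50: 41, 55: 26, 110: 176}
top 414 {100: 10, 105: 203, 110: 197}
```

View pics/v14.png

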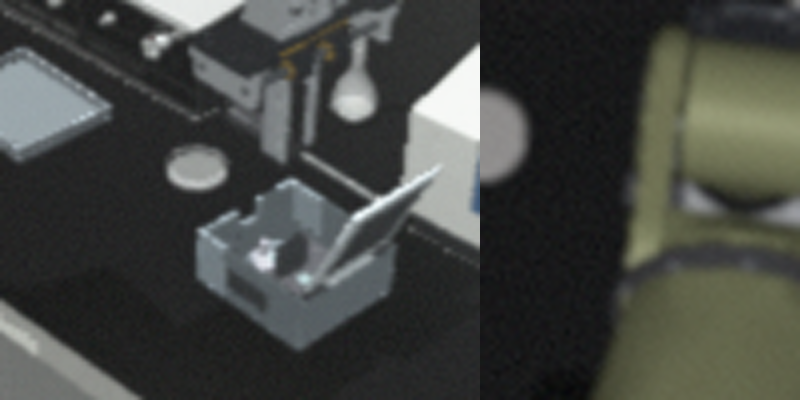

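Emit:
send_rows(
  series=[
    [0,0,0,0.03,0,0,-1],
    [0,0,0,0.07,0,0,-1],
    [0,0,0,0.11,-0.02,-0.01,-1],
    [0,0,3,0.15,-0.05,-0.01,-1],
    [0,0,6,0.185,-0.08,-0.01,-1],
    [0,0,10,0.22,-0.11,0,-1],
    [0,0,10.5,0.255,-0.135,0.02,-1],
    [0,0,10.5,0.29,-0.146,0.05,-1],
  ],
)

```text
time_s: 15.7
ee_pos: [0.4046, 0.2521, 0.0811]
eef_rot: [3.139, -0.002, 1.311]
force: [1.2, 0.1, -0.8]
grip_width: 0.0199
```

```bash
python3 -c "
from h import *
o=views(15);cover(15);print(rel(o,[.4056,.2498,-.0062],75.07))"
```

```text
t 15.7 p [0.4046 0.2521 0.0811] rpy [ 1.7985e+02 -1.1000e-01  7.5090e+01] F [ 1.22  0.1  -0.84] M [-0.06 -0.07 -0.05] g 0.0199 q [ 0.48  0.27  1.85 -0.    1.02  0.74]
tip est [0.3776 0.1468 0.0994]
scene 219 {-10: 13, -5: 32, 110: 173}
top 547 {-10: 22, -5: 24, 0: 15, 100: 44, 105: 233, 110: 200}
(array([ 0.15, -0.11,  0.02]), array([-0.0022,  0.0013,  0.0873]))
```

View pics/v15.png

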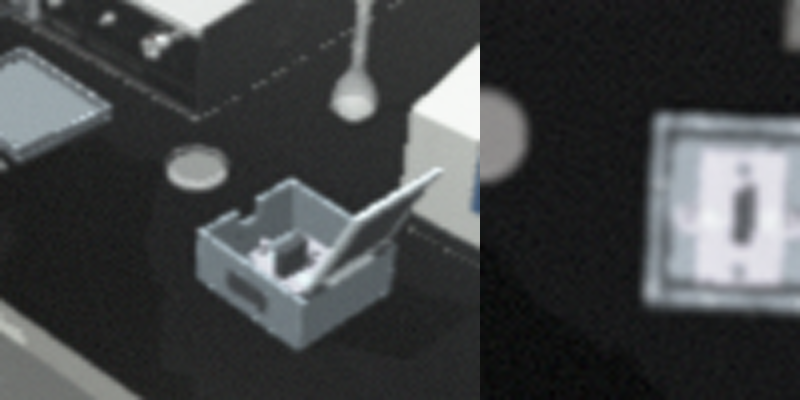

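Emit:
send_rows(
  series=[
    [0,0,0,-0.002,0.001,0.03,-1],
    [0,0,0,-0.002,0.001,0.055,-1],
    [0,0,0,-0.002,0.001,0.072,-1],
    [0,0,0,-0.002,0.001,0.08,-1],
    [0,0,0,-0.002,0.001,0.084,-1],
    [0,0,0,-0.002,0.001,0.087,-1],
    [0,0,0,-0.002,0.001,0.087,-1],
  ],
)

```text
time_s: 16.5
ee_pos: [0.4063, 0.2482, -0.0063]
eef_rot: [3.141, -0.0, 1.31]
force: [0.1, 0.8, -1.6]
grip_width: 0.0199
```

```bash
python3 -c "
from h import *
st()"
```

```text
t 16.5 p [ 0.4063  0.2482 -0.0063] rpy [ 1.7997e+02 -2.0000e-02  7.5070e+01] F [ 0.06  0.77 -1.55] M [-0.07 -0.03  0.01] g 0.0199 q [ 0.47  0.42  1.9  -0.    0.82  0.73]
```

Within 1 mm of the pick height. Open gently and rise.

Emit:
send_rows(
  series=[
    [0,0,0,0,0,0.0005,-0.5],
    [0,0,0,0,0,0.0005,-0.4],
    [0,0,0,0,0,0.0005,-0.3],
    [0,0,0,0,0,0.0005,-0.2],
    [0,0,0,0,0,0.0005,-0.2],
    [0,0,0,0,0,-0.02,-0.2],
    [0,0,0,0,0,-0.06,-0.2],
    [0,0,0,0,0,-0.11,-0.2],
  ],
  force=20,
)

```text
time_s: 17.3
ee_pos: [0.405, 0.2476, 0.1035]
eef_rot: [-3.139, 0.002, 1.31]
force: [0.5, 1.3, 0.0]
grip_width: 0.0372
```

```bash
python3 -c "
from h import *
o=st();snap('wrist',16)
# to viewing pose: camera above case
print(rel(o,[.50,-.10,.25],85.5))"
```

```text
t 17.3 p [0.405  0.2476 0.1035] rpy [-1.7986e+02  1.3000e-01  7.5070e+01] F [0.47 1.34 0.02] M [-0.02 -0.08  0.02] g 0.0372 q [ 0.47  0.24  1.83 -0.    1.08  0.73]
(array([ -0.15,   0.12, -10.43]), array([-0.3117,  0.181 , -0.1463]))
```

View pics/wrist16.png

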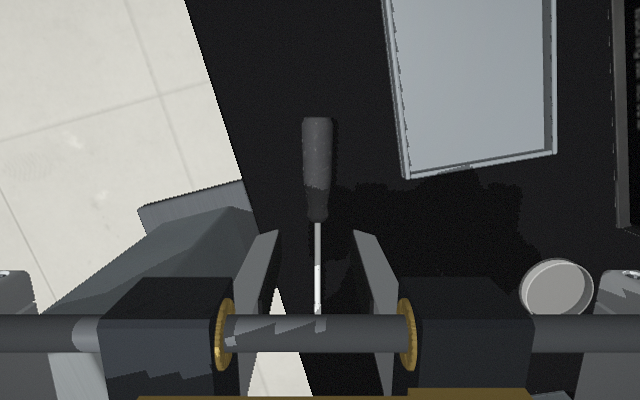

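Emit:
send_rows(
  series=[
    [0,0,0,-0.02,0.01,-0.04,-0.2],
    [0,0,-2,-0.055,0.03,-0.07,-0.2],
    [0,0,-4,-0.095,0.053,-0.1,-0.2],
    [0,0,-6,-0.135,0.076,-0.13,-0.2],
    [0,0,-8,-0.175,0.1,-0.15,-0.2],
    [0,0,-10,-0.215,0.123,-0.165,-0.2],
    [0,0,-10.4,-0.255,0.147,-0.165,-0.2],
    [0,0,-10.4,-0.295,0.17,-0.165,-0.2],
  ],
)

```text
time_s: 18.15
ee_pos: [0.4942, -0.0811, 0.2691]
eef_rot: [3.14, 0.0, 1.492]
force: [1.5, 0.4, 0.3]
grip_width: 0.0374
```

Emit:
send_rows(
  series=[
    [0,0,0,-0.01,0.01,0,-0.2],
    [0,0,0,-0.01,0.01,0,-0.2],
    [0,0,0,-0.01,0.01,0,-0.2],
  ],
)

```text
time_s: 18.45
ee_pos: [0.5028, -0.0889, 0.268]
eef_rot: [-3.141, -0.0, 1.492]
force: [0.1, 1.1, -1.0]
grip_width: 0.0377
```

```bash
python3 -c "
from h import *
o=st();c=snap('wrist',17)
im=c['pixels'][:,:,::-1];cv2.imwrite('pics/w17z.png',cv2.resize(im[60:330,220:500],None,fx=2.2,fy=2.2,interpolation=cv2.INTER_CUBIC))"
```

```text
t 18.45 p [ 0.5028 -0.0889  0.268 ] rpy [-1.7997e+02 -2.0000e-02  8.5490e+01] F [ 0.1   1.1  -0.98] M [-0.08 -0.11 -0.01] g 0.0377 q [-0.25  0.16  1.52  0.    1.46 -0.17]
```

View pics/w17z.png

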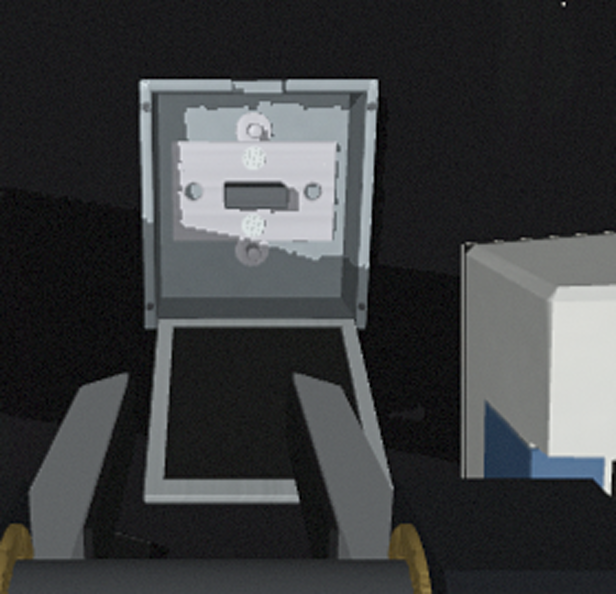

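```bash
python3 - <<'E'
from h import *
c=load("wrist17");P=cloud(c)
zz=lambda a,b:(220+a/2.2,60+b/2.2)
def L(a,b,n=2):
    u,v=[int(round(q)) for q in zz(a,b)];Z=P[v-n:v+n+1,u-n:u+n+1].reshape(-1,3);Z=np.median(Z,0);d=Z-CC;return Z.round(4),"case",(d@EX).round(4),(d@EY).round(4)
for nm,a,b in [("ribtop",255,192),("rib L",228,195),("rib R",283,195),("pl TL",190,150),("pl TR",325,155),("pl BL",190,228),("pl BR",322,228),("pl mid top",225,150),("holeL",193,190),("holeR",313,190),("dowelF",254,128),("dowelB",252,252),("bossF",243,122),("floor",200,120),("floor2",200,280),("grid",254,158)]:
    print(nm,*L(a,b,1))
E
```

```text
ribtop [ 0.5301 -0.0605  0.0462] case -0.0081 0.001
rib L [ 0.516  -0.0618  0.0461] case -0.0057 -0.013
rib R [ 0.5451 -0.064   0.0462] case -0.0057 0.0162
pl TL [ 0.4962 -0.0377  0.0148] case -0.0282 -0.0346
pl TR [ 0.5724 -0.0462  0.0147] case -0.0257 0.042
pl BL [ 0.4924 -0.0824  0.0143] case 0.0167 -0.0349
pl BR [ 0.5683 -0.0883  0.0148] case 0.0166 0.0413
pl mid top [ 0.5159 -0.0393  0.0145] case -0.0282 -0.0148
holeL [ 0.4966 -0.0609  0.0047] case -0.0051 -0.0324
holeR [ 0.5654 -0.0663  0.0052] case -0.005 0.0366
dowelF [ 0.532  -0.0282  0.0272] case -0.0405 0.0004
dowelB [ 0.5276 -0.097   0.0269] case 0.0285 0.0014
bossF [ 0.5271 -0.0246  0.0084] case -0.0437 -0.0049
floor [ 0.5035 -0.0228  0.0052] case -0.0436 -0.0285
floor2 [ 0.496  -0.1148  0.0051] case 0.0487 -0.0287
grid [ 0.5316 -0.0453  0.0159] case -0.0233 0.0013
```

```bash
python3 - <<'E'
from h import *
c=load("wrist17");P=cloud(c);D=P-CC;x=D@EX;y=D@EY;z=P[...,2]
k=(abs(x+.005)<.02)&(abs(y)<.03)&(z>.042)&(z<.05)
v,u=np.nonzero(k);W=world(c,u,v,.047);a=(W-CC)@EX;b=(W-CC)@EY
print(k.sum(),np.percentile(a,[1,99]),np.percentile(b,[1,99]))
pts=np.stack([W[:,0],W[:,1]],1).astype(np.float32)*1000;print(cv2.minAreaRect(pts))
k=(abs(x+.005)<.04)&(abs(y)<.06)&(abs(z-.0148)<.004);v,u=np.nonzero(k);W=world(c,u,v,.016)
m=np.zeros(z.shape,np.uint8);m[k]=1;m=cv2.morphologyEx(m,cv2.MORPH_OPEN,np.ones((3,3)));cn=max(cv2.findContours(m,0,1)[0],key=cv2.contourArea)[:,0]
W=world(c,cn[:,0],cn[:,1],.016);print(cv2.minAreaRect((W[:,:2]*1000).astype(np.float32)))
from station import ctrl
o=ctrl.get_obs()
ctr=CC+EX*-.005+EY*.002;print(ctr)
print(rel(o,[ctr[0],ctr[1],.12],85.5))
E
```

```text
314 [-1.16023388e-02 -1.06698865e-05] [-0.01532887  0.01730198]
((529.9754638671875, -62.79176330566406), (11.581111907958984, 32.737674713134766), 85.52548217773438)
((530.2230224609375, -62.88471984863281), (54.60082244873047, 91.75242614746094), 85.52596282958984)
[ 0.5308863 -0.0636725  0.       ]
(array([-0.01, -0.01,  0.04]), array([0.027 , 0.0261, 0.1482]))
```

Emit:
send_rows(
  series=[
    [0,0,0,0.015,0.012,0,0.15],
    [0,0,0,0.0277,0.0255,0.02,0.15],
    [0,0,0,0.0277,0.0255,0.06,0.15],
    [0,0,0,0.0277,0.0255,0.1,0.15],
    [0,0,0,0.0277,0.0255,0.14,0.15],
    [0,0,0,0.0277,0.0255,0.17,0.15],
    [0,0,0,0.0277,0.0255,0.185,0.15],
    [0,0,0,0.0277,0.0255,0.19,0.15],
  ],
)

```text
time_s: 19.3
ee_pos: [0.5296, -0.0626, 0.077]
eef_rot: [-3.139, -0.0, 1.494]
force: [-0.4, 0.4, 0.2]
grip_width: 0.0542
```

```bash
python3 -c "
from h import *
o=views(18);c=snap('wrist',18);print(rel(o,[.5303,-.0633,.011],85.5))
R0=Rtool(o);P=(cloud(c)-o['ee_pos'])@R0
k=(abs(P[...,0]-.010)<.003)&(P[...,2]>-.03)&(P[...,2]<-.012)
for s in (-1,1):
    q=P[k&(P[...,1]*s>.015)&(P[...,1]*s<.05)];print(s,np.percentile(q[:,1],[2,98]),q[:,2].max())
"
```

```text
t 19.3 p [ 0.5296 -0.0626  0.077 ] rpy [-1.7987e+02 -2.0000e-02  8.5580e+01] F [-0.42  0.39  0.17] M [-0.06 -0.06 -0.09] g 0.0542 q [-0.19  0.39  1.69  0.    1.06 -0.11]
tip est [ 0.5223 -0.1711  0.0954]
(array([-0.13, -0.02,  0.08]), array([-0.0007,  0.0009,  0.066 ]))
-1 [-0.03673306 -0.02529297] -0.012065433516838
1 [0.02867554 0.04002489] -0.012297980914662844
```

View pics/wrist18.png

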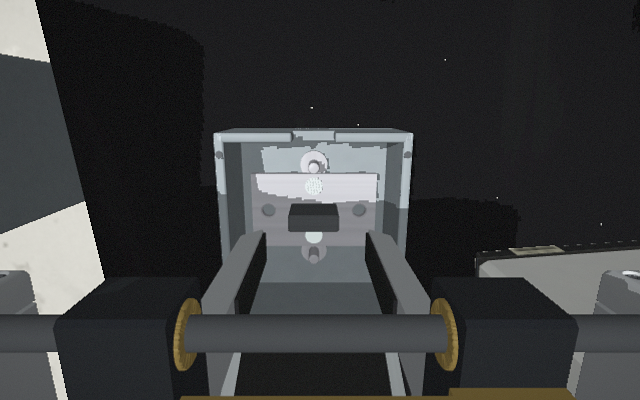

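View pics/v18.png

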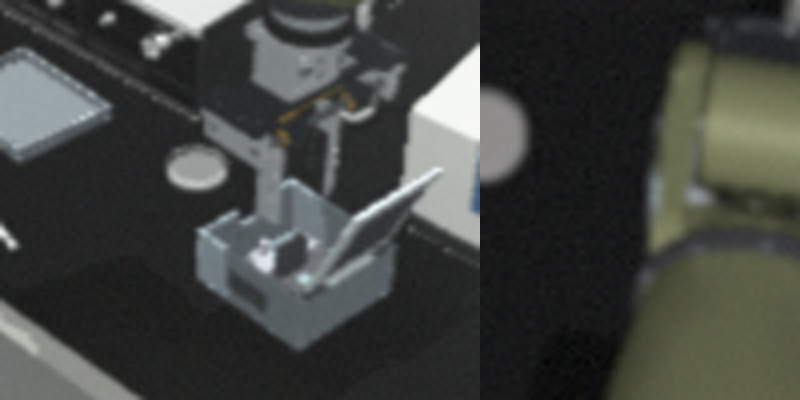

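Emit:
send_rows(
  series=[
    [0,0,0,-0.0005,-0.001,0.015,0.15],
    [0,0,0,-0.0005,-0.001,0.03,0.15],
    [0,0,0,-0.0005,-0.001,0.045,0.15],
    [0,0,0,-0.0005,-0.001,0.056,0.15],
    [0,0,0,-0.0005,-0.001,0.064,0.15],
    [0,0,0,-0.0005,-0.001,0.066,0.15],
    [0,0,0,-0.0005,-0.001,0.066,0.15],
  ],
)

```text
time_s: 20.15
ee_pos: [0.5297, -0.0646, 0.0126]
eef_rot: [3.141, 0.0, 1.492]
force: [-0.3, -0.7, -0.1]
grip_width: 0.0537
```

```bash
python3 -c "
from h import *
o=st();c=snap('wrist',19)"
```

```text
t 20.15 p [ 0.5297 -0.0646  0.0126] rpy [179.98   0.    85.48] F [-0.27 -0.69 -0.09] M [-0.05 -0.07  0.02] g 0.0537 q [-0.19  0.49  1.73  0.    0.92 -0.11]
```

View pics/wrist19.png

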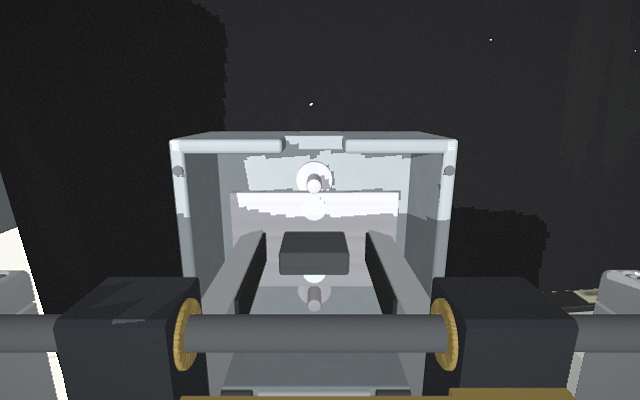

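Emit:
send_rows(
  series=[
    [0,0,0,0,0,0,0],
    [0,0,0,0,0,0,-0.2],
    [0,0,0,0,0,0,-0.4],
    [0,0,0,0,0,0,-0.6],
    [0,0,0,0,0,0,-1],
    [0,0,0,0,0,0,-1],
    [0,0,0,0,0,0,-1],
  ],
  force=20,
)

```text
time_s: 20.9
ee_pos: [0.5297, -0.0646, 0.0125]
eef_rot: [3.141, 0.0, 1.492]
force: [-0.8, 0.7, 5.1]
grip_width: 0.0337
```

Emit:
send_rows(
  series=[
    [0,0,0,0,0,0,-1],
    [0,0,0,0,0,0,-1],
    [0,0,0,0,0,-0.005,-1],
    [0,0,0,0,0,-0.01,-1],
    [0,0,0,0,0,-0.015,-1],
    [0,0,0,0,0,-0.015,-1],
  ],
  force=40,
)

```text
time_s: 21.5
ee_pos: [0.5298, -0.0646, 0.028]
eef_rot: [3.141, 0.0, 1.492]
force: [0.6, -0.3, -2.5]
grip_width: 0.0339
```

```bash
python3 -c "
from h import *
o=st();c=snap('wrist',20)
P=cloud(c)
for u,v in [(240,205),(390,205),(240,225),(390,225),(315,250)]: print(P[v-1:v+2,u-1:u+2].reshape(-1,3).mean(0).round(4))"
```

```text
t 21.5 p [ 0.5298 -0.0646  0.028 ] rpy [1.7994e+02 1.0000e-02 8.5470e+01] F [ 0.59 -0.29 -2.53] M [-0.04 -0.06 -0.01] g 0.0339 q [-0.19  0.47  1.72  0.    0.95 -0.11]
[ 0.4911 -0.0395  0.0303]
[ 0.5734 -0.046   0.0303]
[ 0.4897 -0.0509  0.0306]
[ 0.573  -0.0575  0.0307]
[ 0.531  -0.0575  0.0583]
```

View pics/wrist20.png

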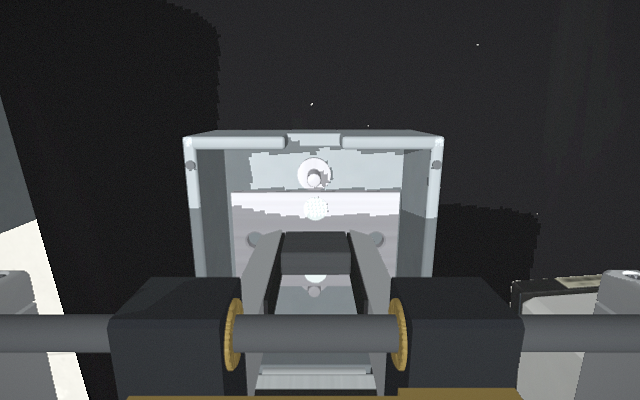

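Emit:
send_rows(
  series=[
    [0,0,0,0,0,-0.01,-1],
    [0,0,0,0,0,-0.025,-1],
    [0,0,0,0,0,-0.045,-1],
    [0,0,0,0,0,-0.07,-1],
    [0,0,0,0,0,-0.1,-1],
    [0,0,0,0,0,-0.125,-1],
    [0,0,0,0,0,-0.14,-1],
    [0,0,0,0,0,-0.14,-1],
  ],
)

```text
time_s: 22.35
ee_pos: [0.5303, -0.0647, 0.1698]
eef_rot: [3.138, 0.0, 1.492]
force: [-0.6, -0.4, -1.7]
grip_width: 0.0334
```

```bash
python3 - <<'E'
from h import *
o=st();c=load("wrist16")
for p in [(407,178),(556,153),(383,0),(556,0)]: print(p,world(c,*p,.016))
c=load("wrist2")
for p in [(413,157),(568,129)]: print(p,world(c,*p,.016))
c=load("wrist1")
for p in [(347.5,62.5),(441,55)]: print(p,world(c,*p,.016))
P=cloud(load("wrist16"));print(P[100,470],P[60,500])
P=cloud(load("top0"));X=P.reshape(-1,3)
for z in (.05,.08,.1,.12,.14):
    k=(X[:,2]>z)&(X[:,2]<z+.03)&(X[:,1]>.2)&(X[:,1]<.45)&(X[:,0]>.55)&(X[:,0]<.645);print(z,k.sum(),X[k].min(0).round(3) if k.sum() else '')
o2=dict(ee_pos=o["ee_pos"],eef_rot=o["eef_rot"]);print(rel(o2,[.54,.315,.168],175.5))
E
```

```text
t 22.35 p [ 0.5303 -0.0647  0.1698] rpy [1.7978e+02 2.0000e-02 8.5480e+01] F [-0.58 -0.43 -1.67] M [-0.08 -0.08 -0.01] g 0.0334 q [-0.19  0.29  1.6   0.    1.25 -0.11]
(407, 178) [0.48145549 0.24767904 0.016     ]
(556, 153) [0.59827532 0.23729734 0.016     ]
(383, 0) [0.4897649  0.37794056 0.016     ]
(556, 0) [0.60790396 0.34649048 0.016     ]
(413, 157) [0.480847   0.24712535 0.016     ]
(568, 129) [0.5990529 0.237772  0.016    ]
(347.5, 62.5) [0.47851818 0.2458695  0.016     ]
(441, 55) [0.59788051 0.23457258 0.016     ]
[0.5442519  0.29334645 0.00347635] [0.57084176 0.31686966 0.00368691]
0.05 35 [0.633 0.205 0.061]
0.08 57 [0.634 0.208 0.08 ]
0.1 8 [0.644 0.203 0.111]
0.12 2 [0.645 0.203 0.123]
0.14 0 
(array([  0.16,   0.19, -90.02]), array([ 0.3793, -0.0203,  0.0015]))
```

Emit:
send_rows(
  series=[
    [0,0,-8,0.025,-0.001,0,-1],
    [0,0,-16,0.055,-0.002,0,-1],
    [0,0,-24,0.09,-0.004,0,-1],
    [0,0,-32,0.125,-0.005,0,-1],
    [0,0,-40,0.16,-0.007,0,-1],
    [0,0,-48,0.2,-0.008,0,-1],
    [0,0,-56,0.24,-0.01,0,-1],
    [0,0,-64,0.28,-0.011,0,-1],
  ],
)

```text
time_s: 23.15
ee_pos: [0.54, 0.2169, 0.1663]
eef_rot: [-3.14, -0.001, 2.615]
force: [1.3, -0.4, -3.0]
grip_width: 0.034
```

```bash
python3 -c "
from h import *
o=st();print(rel(o,[.545,.316,.168],175.3))"
```

```text
t 23.15 p [0.54   0.2169 0.1663] rpy [-1.7994e+02 -6.0000e-02  1.4980e+02] F [ 1.26 -0.36 -3.  ] M [-0.05 -0.17 -0.03] g 0.034 q [ 0.32  0.4   1.46  0.    1.29 -0.72]
(array([ -0.05,  -0.07, -25.5 ]), array([ 0.0455,  0.0881, -0.0018]))
```

Emit:
send_rows(
  series=[
    [0,0,-8,0.015,0.029,0,-1],
    [0,0,-16,0.03,0.058,0,-1],
    [0,0,-24,0.045,0.087,0,-1],
    [0,0,-25.5,0.0455,0.088,0.01,-1],
    [0,0,-25.5,0.0455,0.088,0.04,-1],
    [0,0,-25.5,0.0455,0.088,0.07,-1],
    [0,0,-25.5,0.0455,0.088,0.08,-1],
    [0,0,-25.5,0.0455,0.088,0.08,-1],
  ],
)

```text
time_s: 23.95
ee_pos: [0.5454, 0.3135, 0.0855]
eef_rot: [-3.14, -0.003, 3.053]
force: [-0.0, -0.5, -1.6]
grip_width: 0.0336
```

```bash
python3 -c "
from h import *
o=st();c=snap('wrist',21);print(rel(o,[.545,.317,.0075],175.3))"
```

```text
t 23.95 p [0.5454 0.3135 0.0855] rpy [-1.7989e+02 -1.7000e-01  1.7493e+02] F [-0.01 -0.46 -1.57] M [-0.02 -0.07  0.  ] g 0.0336 q [ 0.46  0.58  1.39 -0.    1.18 -1.02]
(array([-0.11, -0.17, -0.37]), array([0.0005, 0.0036, 0.078 ]))
```

View pics/wrist21.png

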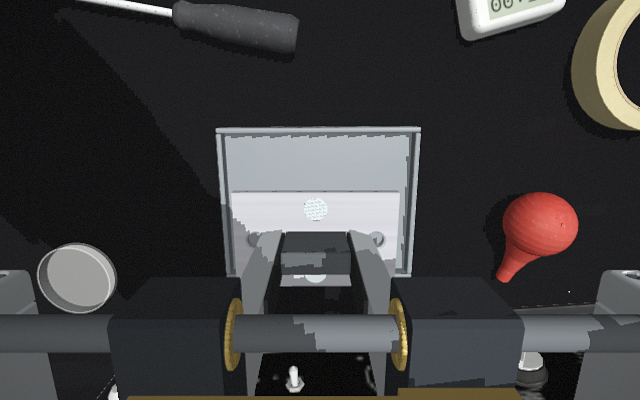

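```bash
python3 -c "
from h import *
c=load('wrist21')
W=np.array([world(c,*p,.016) for p in [(217,128),(420,128),(411,275),(230,275)]]);print(W.round(4),W.mean(0))
Q=np.array([world(c,*p,.083) for p in [(231,191),(399,191)]]);print(Q.round(4))"
```

```text
[[0.4808 0.2483 0.016 ]
 [0.4936 0.3943 0.016 ]
 [0.6091 0.3855 0.016 ]
 [0.5966 0.2405 0.016 ]] [0.5450113  0.31716148 0.016     ]
[[0.5141 0.2696 0.083 ]
 [0.5222 0.3631 0.083 ]]
```

Emit:
send_rows(
  series=[
    [0,0,-0.4,0,0.003,0.02,-1],
    [0,0,-0.4,0,0.003,0.04,-1],
    [0,0,-0.4,0,0.003,0.055,-1],
    [0,0,-0.4,0,0.003,0.066,-1],
    [0,0,-0.4,0,0.003,0.073,-1],
    [0,0,-0.4,0,0.003,0.076,-1],
    [0,0,-0.4,0,0.003,0.077,-1],
    [0,0,-0.4,0,0.003,0.077,-1],
  ],
)

```text
time_s: 24.8
ee_pos: [0.5467, 0.3174, 0.0108]
eef_rot: [3.141, 0.001, 3.061]
force: [0.5, -0.1, -1.0]
grip_width: 0.0338
```

```bash
python3 -c "
from h import *
st()"
```

```text
t 24.8 p [0.5467 0.3174 0.0108] rpy [1.7998e+02 4.0000e-02 1.7537e+02] F [ 0.54 -0.1  -0.97] M [ 0.11 -0.14  0.05] g 0.0338 q [ 0.47  0.68  1.42  0.    1.04 -1.02]
```

Emit:
send_rows(
  series=[
    [0,0,0,0,0,0.002,-1],
    [0,0,0,0,0,0.003,-1],
    [0,0,0,0,0,0.004,-1],
    [0,0,0,0,0,0.004,-1],
  ],
)

```text
time_s: 25.2
ee_pos: [0.5466, 0.3174, 0.0067]
eef_rot: [3.141, 0.0, 3.061]
force: [-1.7, -1.3, 3.4]
grip_width: 0.0338
```

```bash
python3 -c "
from h import *
st()"
```

```text
t 25.2 p [0.5466 0.3174 0.0067] rpy [1.7998e+02 2.0000e-02 1.7537e+02] F [-1.72 -1.34  3.4 ] M [-0.01  0.06  0.04] g 0.0338 q [ 0.47  0.68  1.43  0.    1.03 -1.02]
```

Emit:
send_rows(
  series=[
    [0,0,0,0,0,0,-0.2],
    [0,0,0,0,0,0,-0.1],
    [0,0,0,0,0,0,0.1],
    [0,0,0,0,0,0,0.1],
    [0,0,0,0,0,-0.01,0.1],
    [0,0,0,0,0,-0.03,0.1],
    [0,0,0,0,0,-0.06,0.1],
    [0,0,0,0,0,-0.1,0.1],
  ],
  force=20,
)

```text
time_s: 26.0
ee_pos: [0.5457, 0.317, 0.1068]
eef_rot: [-3.14, -0.002, 3.061]
force: [0.4, -0.7, 0.2]
grip_width: 0.0515
```

Emit:
send_rows(
  series=[
    [0,0,0,0.03,0,-0.04,0.1],
    [0,0,0,0.06,0,-0.08,0.1],
    [0,0,0,0.09,0,-0.12,0.1],
    [0,0,0,0.11,0,-0.14,0.1],
    [0,0,0,0.11,0,-0.14,0.1],
    [0,0,0,0.11,0,-0.14,0.1],
  ],
)

```text
time_s: 26.6
ee_pos: [0.4369, 0.3262, 0.2465]
eef_rot: [3.141, 0.001, 3.061]
force: [-0.1, 0.2, -0.8]
grip_width: 0.0519
```

```bash
python3 - <<'E'
from h import *
o=st();c=snap('wrist',22);t=snap('top',22);s=snap('scene',22);cover(22)
cv2.imwrite("pics/t22z.png",cv2.resize(t["pixels"][130:245,140:520,::-1],None,fx=2.1,fy=2.1,interpolation=cv2.INTER_CUBIC))
P=cloud(c)
m=(abs(P[...,2]-.01)<.003)&(abs(P[...,0]-.545)<.06)&(abs(P[...,1]-.317)<.075)
q=P[m];A=np.c_[q[:,:2],np.ones(len(q))];f_,*_=np.linalg.lstsq(A,q[:,2],rcond=None);print(m.sum(),"slope deg",np.degrees(f_[:2]),"z",np.median(q[:,2]))
E
```

```text
t 26.6 p [0.4369 0.3262 0.2465] rpy [1.7998e+02 4.0000e-02 1.7540e+02] F [-0.13  0.19 -0.78] M [ 0.1  -0.11 -0.01] g 0.0519 q [ 0.57  0.25  1.46 -0.    1.43 -0.92]
scene 207 {-5: 33, 110: 169}
top 528 {-5: 23, 0: 12, 100: 52, 105: 226, 110: 208}
2647 slope deg [ 0.09341741 -0.02126346] z 0.009148183206732663
```

View pics/wrist22.png

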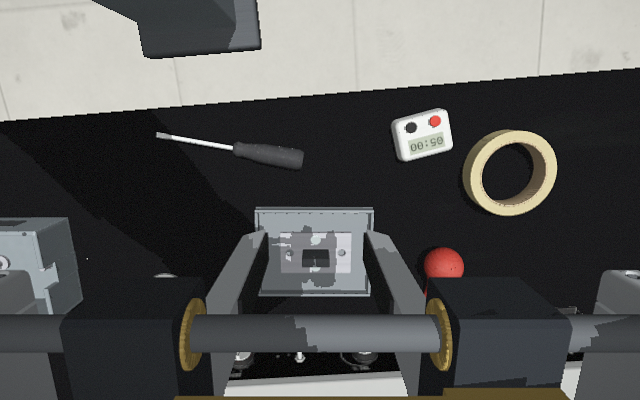

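View pics/t22z.png

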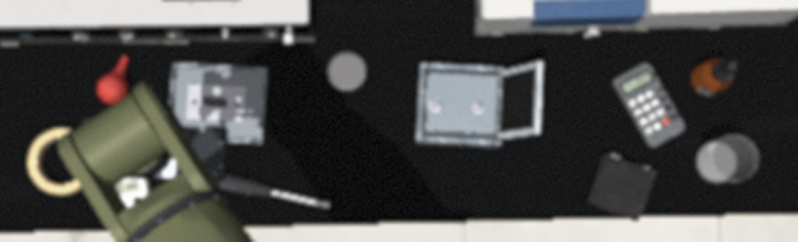

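View pics/scene22.png

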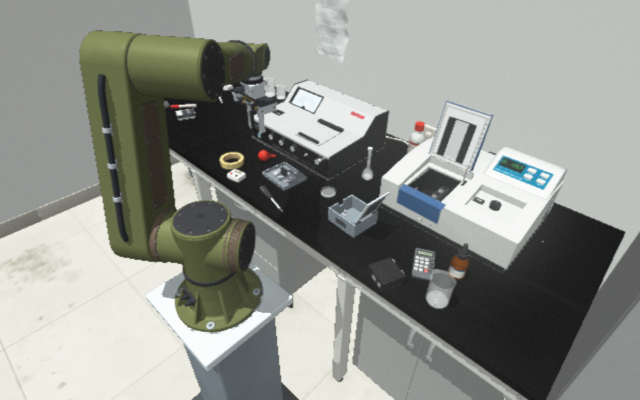

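```bash
python3 -c "
from h import *
from station import ctrl
o=st();print(abs(o['joint_vel']).max());print(ctrl.hand_in())"
```

```text
t 26.75 p [0.4371 0.3258 0.2449] rpy [-1.7992e+02 -1.0000e-01  1.7534e+02] F [-0.12  0.16 -0.31] M [ 0.07 -0.16  0.02] g 0.0515 q [ 0.57  0.26  1.46 -0.    1.43 -0.92]
0.003983349146510513
the job is handed in; nothing more can be done
None
```

The filter plate is out of the cassette and lying flat in the tray. I handed the job in at 26.8 s with the gripper clear of everything.

I levered the cover up with the screwdriver blade through the front notch and pushed it back with the blade. I then laid the screwdriver on the bench at its old spot, lifted the plate straight up by its rib, and set it down in the tray.

**Last checks:**
- **Cover:** it stays open at about 110° (1.9 rad), in both the scene and top views.
- **Plate:** its tilt is within 0.1° and its top is about 9–10 mm above the bench, which matches lying on the tray floor. It was also level during the lift.
- **Screwdriver:** it lies on the bench by itself.
- **Other things:** the other items looked unmoved in the last pictures; the arm hid part of the tape and the timer from above, but the wrist camera showed both. I compared these by eye and did not measure them.
- **Forces:** readings at the end of each move stayed within about 5 N per axis.

**What disagreed with the description:**
- **Fingertips:** they end about 12 mm behind the reported TCP, where the description says 19 mm ahead. My first grasp of the screwdriver therefore closed on nothing, above the handle. It moved nothing, and I corrected by working from the camera depth.
- **Plate:** it was turned 90° to the cassette and sat between the two dowels, with its holes empty. I gripped the rib by its ends, because gripping across its width would have put the gripper's body against the open cover. I turned the plate 90° on the way to the tray, so its long side runs along the tray's long side.

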